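Stack the keyed spacers on a wheel arbor

ROBOT

A 6-joint arm with a two-finger parallel gripper is mounted at the origin on a cart in front of the work surface, level with it; the furniture and walls round the work are solid. World frame = base frame: x ahead of the robot, y to its left, z up, the work surface at z = 0. Lengths are in m, angles in rad, forces in N, time in s.
With the tool pointing down it reaches from about 0.375 to 0.925 m from the base axis. Payload 5.7 kg.
Tool frame: the origin (TCP) lies at the very end of the fingers, on their centre line; the grasp point (between the pads) lies 19 mm behind it; z points along the fingers, y is the line along which they close (so a half turn about z gives the same grasp; the last joint's range is limited). The gripper opens to 88 mm and grips with 3 to 60 N. Pads are 20 mm wide; open, the fingers measure 115 mm over their backs; the gripper's body (75 mm by 178 mm) begins 61 mm behind the grasp point.
Start: joints at [1.194, 0.359, 1.51, -0, 1.272, -0.115], TCP at [0.155, 0.58, 0.223] pointing down, gripper open.
Joint ranges: [-2.97, 2.97], [-1.01, 2.36], [0.21, 2.38], [-0.96, 4.11], [0.2, 2.71], [-2.98, 2.98]. Speed limits (rad/s): [2.39, 2.39, 3.14, 3.14, 3.14, 3.14].

INTERFACE

Orientations are given as [roll, pitch, yaw] about the fixed x, y, z axes, in that order (R = Rz(yaw) Ry(pitch) Rx(roll)).
In Python, from bench import bot, read_camera, workorder gives the robot as it stands. The module is installed in compiled form; this text tells all that it offers.
- The arm moves only by the tool send_rows, never from a script. Its argument "commands" is a list of rows, each an object with "rotation": the turn, a rotation vector about the world's x, y, z in units of 30 degrees (1.0 is 30 degrees), a list of three; "xyz": the shift along the world's x, y, z in units of 0.75 m (1.0 is 0.75 m), a list of three; "gripper": the opening, from -1 (shut) to 1 (fully open), so that 0 is half open. A call has 1 to 5 rows; each row is the pose to reach, as a shift and turn from the pose commanded when the call began; what a row does not reach only later rows make up. A row lasts 1/12 s, in which the tool goes at most 41.7 mm and 7.16 degrees, less where a joint would pass 70% of its speed; a pose out of reach is approached as far as the arm can. A call with a number of a shift or a turn outside -1 to 1 is refused whole. A call with a gripper value outside its range is refused whole. The fingers move at their own pace and stop on an object; the grip force is fixed at half the most. Time passes only in rows, so rows that repeat a pose let the fingers close. It gives the time, the measured TCP pose, the force, the opening and the grip force at its end, in the units of the state.
- bot.sense(): the state, without advancing time (a new reading comes with each control period).
- read_camera(name): name is "scene" or "side" or "wrist"; returns a dict with "pixels" (384x512x3 uint8, red, green, blue), "intrinsics" (3x3 intrinsics, pixels), "T" (4x4, takes a point from camera to world coordinates); the wrist camera has in their place "mount" (4x4, takes a point from camera to tool coordinates, whose origin is the TCP and whose axes are the flange's). Camera axes: x right, y up, looking along -z (the intrinsics and any distortion apply to the point x, -y, -z); pixel columns grow to the right and rows downward; lengths in m; the calibration is good to about 2 mm. A picture is of the moment at which its call begins: read the wrist's pose just before it. There is no depth.
- workorder.close_job(): hands the job in; it is judged then, once.
The state is a dict: "clock": time; "joint_pos": joint angles; "qd": joint speeds; "effort": joint torques, N m; "eef_pos": TCP position; "eef_rot": TCP orientation; "force": force on the tool from outside, world axes, zero at the start; "moment": the same for the moment, N m; "finger_gap": finger opening in m; "grasp_force": force on a finger pad.
Only numpy, scipy, OpenCV 4.12 (cv2) and the standard library are available. Lean on these libraries where they do the work, as an engineer would, in place of code of your own. Each camera call takes 0.05 s, during which the arm holds its last target. There are 200 camera calls.

TASK

Get the upright wheel arbor ready for its grinding wheel: thread the wide keyed spacer onto the spindle, then the narrow keyed spacer, then the plain end washer, each fully home on the one below, and leave the stack standing free. The key's direction is not known, so feel for it gently and never force a ring (never more than 40 N, some 4 kg of push); leave the other things on the bench where they are.

Things in the scene. Friction and masses are not known exactly. Their poses are not given: they have to be found in the camera images.
- arbor_stand: grey arbor stand fixed to the bench: square foot 112x112x18, four cap screws, round bearing housing 66 across and 38 high, carrying an upright steel spindle. Origin: centre of the foot's underside, on the spindle axis; z up, front = -x (faces the robot at yaw 0). The spindle can turn in its bearings but drags (0.07 N m): light rubbing does not turn it, a keyed ring on it can
- arbor_seat (a point): on the spindle axis at the top face (the seat) of its flange, 58 across, 46 above the bench; axes as the stand's, not turning with the spindle. From the seat the spindle is 26 in diameter up to 16 (top 3 bevelled), then 18 in diameter from 16 to 60. The wide spacer rests on the seat, the narrow one on the wide one, the washer on the narrow one
- lower_key (a point): on the spindle axis 10 above the seat, level with the top of the lower key: a dark feather key 6 wide on one side of the 26 mm journal, reaching 16.8 from the axis, from the seat to 10 above it. Its direction is not given: turned to one side of the stand's -x by up to 55 degrees, which side is not told; see it or feel for it. A keyed ring not turned to it comes to rest on top of it
- upper_key (a point): on the spindle axis 32 above the seat, level with the top of the upper key: like the lower and straight above it (same direction), 5.5 wide, reaching 12.2 from the axis, from 16 to 32 above the seat; the 18 mm journal is plainly round above it
- arbor_nose (a point): on the spindle axis at the top of the spindle, 60 above the seat; the last 4 are coned from 18 down to 11 in diameter
- wide_spacer: steel ring 62 outside, 28 bore, 18 high, with a keyway through its bore: a slot 10 wide reaching 18.8 from the axis, toward the ring's own -x. Fits the 26 mm journal and lower key. About 0.26 kg. Origin: centre of its underside, z up. Lies flat on the bench
- narrow_spacer: steel ring 48 outside, 20 bore, 18 high, with a keyway through its bore: a slot 9 wide reaching 14.2 from the axis, toward the ring's own -x. Fits the 18 mm journal and upper key. About 0.16 kg. Origin: centre of its underside, z up. Lies flat on the bench
- end_washer: plain steel ring 36 outside, 20.4 bore, 10 high, no keyway: it cannot pass a key. About 0.05 kg. Origin: centre of its underside, z up. Lies flat on the bench
- hex_key: black 6 mm hex key, 36x104x9, near front edge; bystander, leave alone
- gauge_block_0: gauge block 9x30x20, a small steel block; bystander, leave alone
- gauge_block_1: gauge block 9x30x12, a small steel block; bystander, leave alone
- tweezers: fine steel tweezers, 14x126x10; bystander, leave alone
- loupe: black loupe barrel 41x41x36, standing; bystander, leave alone
- dust_brush: flat wooden-handled brush, 30x168x10; bystander, leave alone
- cup_wheel: white dish-shaped grinding wheel, 102 diameter, 24 high; bystander, leave alone
Not all that is in view belongs to the job. What is shaped like the narrow_spacer but blue or brown is not meant.

How it is judged:
On the way, in this order (a step that is already met when the one before it is completed fails the run):
1. the wide spacer is home on the seat with its keyway over the lower key, let go (z of wide_spacer in the frame of arbor_seat between -0.002 and 0.002 m and horizontal distance between wide_spacer and arbor_seat below 0.003 m and angle between wide_spacer's own z axis and vertical below 0.06 rad and contact force between the fingers and wide_spacer below 0.05 N), for 0.2 s.
2. the narrow spacer is home on the wide one with its keyway over the upper key, let go (z of wide_spacer in the frame of arbor_seat between -0.002 and 0.002 m and horizontal distance between each of wide_spacer, narrow_spacer and arbor_seat below 0.003 m and angle between each of wide_spacer, narrow_spacer's own z axis and vertical below 0.06 rad and z of narrow_spacer in the frame of arbor_seat between 0.016 and 0.02 m and contact force between the fingers and narrow_spacer below 0.05 N), for 0.2 s.
3. the end washer is home on the narrow spacer (z of wide_spacer in the frame of arbor_seat between -0.002 and 0.002 m and horizontal distance between each of wide_spacer, narrow_spacer, end_washer and arbor_seat below 0.003 m and angle between each of wide_spacer, narrow_spacer, end_washer's own z axis and vertical below 0.06 rad and z of narrow_spacer in the frame of arbor_seat between 0.016 and 0.02 m and z of end_washer in the frame of arbor_seat between 0.034 and 0.038 m), for 0.2 s.
At the end, for the whole second after the job is handed in: on the spindle, from the seat up: wide spacer (underside within 2 mm of the seat), narrow spacer (underside 18 mm above the seat, within 2 mm), end washer (36 mm, within 2 mm); each within 3 mm of the spindle axis, flat within 0.06 rad, at rest (all of step 3 and linear speed of each of wide_spacer, narrow_spacer, end_washer below 0.02 m/s); the robot touches nothing.
It fails at once if a ring is pressed on the arbor with more than 40 N (contact force between any of wide_spacer, narrow_spacer, end_washer and arbor_stand above 40 N).
It fails at once if the robot itself pushes the arbor with more than 40 N (contact force between any of the fingers, the arm and arbor_stand above 40 N).
It fails at once if a bystander is moved more than 3 cm (distance of any of hex_key, gauge_block_0, gauge_block_1, tweezers, loupe, dust_brush, cup_wheel from where it was at the start of the episode above 0.03 m).
It also fails if it takes over 72 s, if anything falls off the work surface, if the arm or the gripper's body presses on something with over 40 N, if the wrist force passes 120 N, or if a joint passes its speed limit or range.

## Working session

There is one attempt and no reset: what is moved stays moved. The work goes in short steps, Python scripts to look and compute and a tool call to move; the robot and the scene stay as the last step left them, time stands still between calls to the robot, and variables do not carry over. Pictures are saved under pics/ and viewed, at most 10 in all, crops included, and the job is handed in when it is done.

Besides the shell and the picture viewer there is one more tool, called after "Emit:" as a command line: name --argument value ..., lists and objects as JSON in quotes. send_rows: Moves the arm, as the interface text tells. Its arguments: {"type":"object","properties":{"commands":{"type":"array"}},"required":["commands"]}

```bash
mkdir -p pics; cat > h.py <<'E'
import numpy as np, cv2
from bench import bot, read_camera, workorder
def save(name, fn, crop=None, scale=1):
    c=read_camera(name); im=c["pixels"][:,:,::-1]
    if crop: x0,y0,x1,y1=crop; im=im[y0:y1,x0:x1]
    if scale!=1: im=cv2.resize(im,None,fx=scale,fy=scale,interpolation=cv2.INTER_CUBIC)
    cv2.imwrite("pics/"+fn,im); return c
E
python3 - <<'E'
from h import *
s=bot.sense(); print(s)
for n in ["scene","side","wrist"]:
    c=save(n,n+"0.png"); np.savez("pics/"+n+"0.npz",**{k:v for k,v in c.items()}); print(n,c["intrinsics"].tolist(),[ (k,np.round(v,4).tolist()) for k,v in c.items() if k in("T","mount")],c.keys())
a=cv2.imread("pics/scene0.png")
cv2.imwrite("pics/scene0b.png",cv2.resize(a,(800,600),interpolation=cv2.INTER_CUBIC))
E
```

```text
{'clock': 0.0, 'joint_pos': array([ 1.19387585e+00,  3.59471628e-01,  1.51142896e+00,  2.43733832e-05,
        1.27249266e+00, -1.15085662e-01]), 'qd': array([ 0.00128132, -0.00193337, -0.00029994, -0.00016447,  0.00037182,
        0.00065657]), 'effort': array([ 2.93762405e-04, -5.15366006e+01, -2.70729500e+01,  6.75241090e-02,
        3.50802450e-02, -1.50469214e-04]), 'eef_pos': array([0.15504775, 0.5789092 , 0.22183079]), 'eef_rot': array([-3.13980665e+00, -2.29894514e-04,  2.87975044e+00]), 'force': array([-0.02538271,  0.88445478, -0.01594728]), 'moment': array([ 0.05273384, -0.0055168 , -0.06177077]), 'grasp_force': 0.0, 'finger_gap': 0.08807794659301832}
scene [[398.04220284928607, 0.0, 252.63147406661668], [0.0, 398.04220284928607, 190.1548439069309], [0.0, 0.0, 1.0]] [('T', [[0.5052, 0.6309, -0.5888, -0.1004], [-0.8629, 0.3581, -0.3567, -0.3729], [-0.0142, 0.6883, 0.7253, 0.8289], [0.0, 0.0, 0.0, 1.0]])] dict_keys(['pixels', 'intrinsics', 'T'])
side [[399.6402033531642, 0.0, 255.20128055537202], [0.0, 399.6402033531642, 193.28987255617932], [0.0, 0.0, 1.0]] [('T', [[-0.9849, -0.142, 0.0989, 0.6197], [0.173, -0.8078, 0.5635, 0.6347], [-0.0002, 0.5721, 0.8202, 1.0], [0.0, 0.0, 0.0, 1.0]])] dict_keys(['pixels', 'intrinsics', 'T'])
wrist [[268.73457174709563, 0.0, 256.8716204715504], [0.0, 268.73457174709563, 192.38967087121992], [0.0, 0.0, 1.0]] [('mount', [[0.0008, 0.9564, 0.2922, 0.0808], [1.0, -0.0009, 0.0001, -0.0006], [0.0004, 0.2922, -0.9564, -0.1623], [0.0, 0.0, 0.0, 1.0]])] dict_keys(['pixels', 'intrinsics', 'mount'])
```

View pics/scene0b.png

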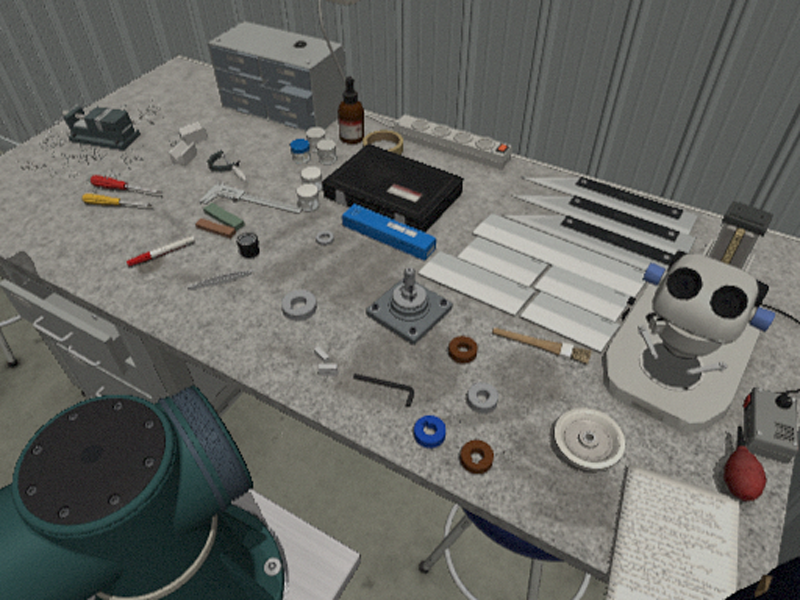

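View pics/side0.png

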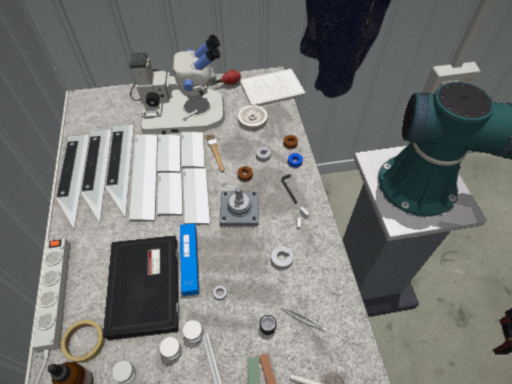

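The scene picture (800x600) shows the stand at (409,300), the wide spacer at (299,305), the washer at (325,238) and the grey narrow spacer at (482,397). The side picture shows the same at (239,207), (282,257), (220,292) and (264,154). Next I'll enlarge these.

```bash
python3 - <<'E'
from h import *
a=cv2.imread("pics/scene0.png");b=cv2.imread("pics/side0.png")
def cr(im,x,y,w,h,s): return cv2.resize(im[y:y+h,x:x+w],None,fx=s,fy=s,interpolation=cv2.INTER_CUBIC)
# tiles 200x150 from 40x30 x5... use 50x50 x5=250
T=[(a,166,170),(a,236,165),(a,283,229),(b,257,232),(b,214,184),(b,239,129)]
t=[cr(i,x,y,50,50,5) for i,x,y in T]
m=np.vstack([np.hstack(t[:3]),np.hstack(t[3:])])
cv2.imwrite("pics/m1.png",m)
def ray(n,u,v,z):
    d=np.load(f"pics/{n}0.npz");K=d["intrinsics"];M=d["T"]
    r=M[:3,:3]@np.array([(u-K[0,2])/K[0,0],-(v-K[1,2])/K[1,1],-1]);o=M[:3,3]
    return (o+r*(z-o[2])/r[2])[:2].round(4)
print("wide",ray("scene",191.5,195,.018),ray("side",282.5,257,.018))
print("wash",ray("scene",208,152,.01),ray("side",220,292.5,.01))
print("narrow",ray("scene",308.5,254,.018),ray("side",264,154,.018))
print("nose",ray("scene",261.5,172,.106),ray("side",239,194,.106))
E
```

```text
wide [0.4578 0.1645] [0.4651 0.179 ]
wash [0.6374 0.2343] [0.6435 0.2455]
narrow [ 0.4402 -0.2005] [ 0.4468 -0.1869]
nose [ 0.5544 -0.0045] [0.5558 0.0151]
```

View pics/m1.png

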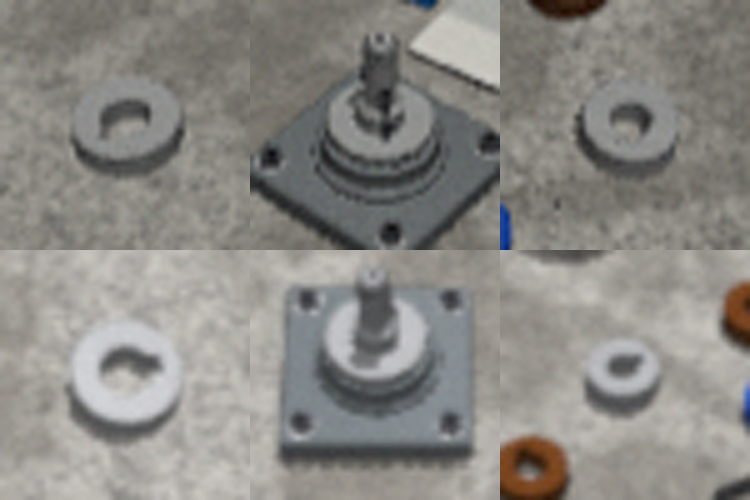

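Both views agree to about 15 mm, which is close enough to hover. I'll move over the wide spacer and measure with the wrist camera.

Emit:
send_rows --commands '[{"xyz": [0.15, -0.2, -0.06], "rotation": [0, 0, 0.4], "gripper": 1}, {"xyz": [0.15, -0.2, -0.06], "rotation": [0, 0, 0.4], "gripper": 1}, {"xyz": [0.15, -0.2, -0.06], "rotation": [0, 0, 0.4], "gripper": 1}, {"xyz": [0.15, -0.2, -0.06], "rotation": [0, 0, 0.4], "gripper": 1}, {"xyz": [0.15, -0.2, -0.06], "rotation": [0, 0, 0.4], "gripper": 1}]'

```text
clock: 0.57
eef_pos: [0.2685, 0.4261, 0.1765]
eef_rot: [-3.139, -0.001, 3.089]
force: [0.3, -0.5, 0.2]
finger_gap: 0.0877
grasp_force: 0.0
```

Emit:
send_rows --commands '[{"xyz": [0.15, -0.2, -0.06], "rotation": [0, 0, 0], "gripper": 1}, {"xyz": [0.15, -0.2, -0.06], "rotation": [0, 0, 0], "gripper": 1}, {"xyz": [0.15, -0.2, -0.06], "rotation": [0, 0, 0], "gripper": 1}, {"xyz": [0.15, -0.2, -0.06], "rotation": [0, 0, 0], "gripper": 1}, {"xyz": [0.15, -0.2, -0.06], "rotation": [0, 0, 0], "gripper": 1}]'

```text
clock: 0.98
eef_pos: [0.3815, 0.2766, 0.1318]
eef_rot: [-3.14, -0.0, 3.088]
force: [-0.7, 0.3, 0.3]
finger_gap: 0.0879
grasp_force: 0.0
```

Emit:
send_rows --commands '[{"xyz": [0.1, -0.14, 0], "rotation": [0, 0, 0], "gripper": 1}, {"xyz": [0.1, -0.14, 0], "rotation": [0, 0, 0], "gripper": 1}, {"xyz": [0.1, -0.14, 0], "rotation": [0, 0, 0], "gripper": 1}, {"xyz": [0.1, -0.14, 0], "rotation": [0, 0, 0], "gripper": 1}]'

```text
clock: 1.32
eef_pos: [0.4599, 0.17, 0.1329]
eef_rot: [-3.14, 0.004, 3.085]
force: [0.2, -0.1, 0.3]
finger_gap: 0.0879
grasp_force: 0.0
```

```bash
cat >> h.py <<'E'
from scipy.spatial.transform import Rotation as Ro
def wsave(fn,**k):
    s=bot.sense(); c=save("wrist",fn,**k)
    W=np.eye(4); W[:3,:3]=Ro.from_euler("xyz",s["eef_rot"]).as_matrix(); W[:3,3]=s["eef_pos"]
    M=W@c["mount"]; np.savez("pics/"+fn+".npz",K=c["intrinsics"],M=M,px=c["pixels"]); return s
def wray(fn,u,v,z):
    d=np.load("pics/"+fn+".npz");K=d["K"];M=d["M"]
    r=M[:3,:3]@np.array([(u-K[0,2])/K[0,0],-(v-K[1,2])/K[1,1],-1]);o=M[:3,3]
    return (o+r*(z-o[2])/r[2])[:2].round(4)
def wproj(fn,P):
    d=np.load("pics/"+fn+".npz");K=d["K"];p=np.linalg.inv(d["M"])@np.append(P,1)
    return (K[0,0]*p[0]/-p[2]+K[0,2],K[1,1]*p[1]/p[2]+K[1,2])
E
python3 - <<'E'
from h import *
s=wsave("w1.png"); print(s["eef_pos"],s["eef_rot"],s["clock"])
E
```

```text
[0.45985111 0.1699676  0.13287181] [-3.14021928  0.0036484   3.08526905] 1.3167
```

View pics/w1.png

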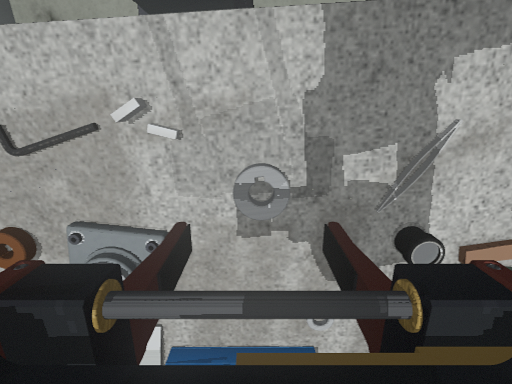

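The wide spacer sits at about (262,191) in the wrist view, ahead of the finger line. Next I'll fit it and enlarge it.

```bash
python3 - <<'E'
from h import *
print("ring top",wray("w1.png",262,189.5,.018), "mid",wray("w1.png",262,191,.018))
print(wproj("w1.png",np.array([.46,.17,.018])))
for z in(.018,.0):print(wray("w1.png",233,190,z),wray("w1.png",290.5,190,z))
p=np.load("pics/w1.png.npz")["px"][155:230,220:305,::-1]
cv2.imwrite("pics/c1.png",cv2.resize(p,None,fx=8,fy=8,interpolation=cv2.INTER_CUBIC))
E
```

```text
ring top [0.461  0.1747] mid [0.4627 0.1747]
(np.float64(257.5412533265157), np.float64(188.81379237478475))
[0.4599 0.1436] [0.4633 0.2053]
[0.4652 0.1416] [0.4688 0.2073]
```

View pics/c1.png

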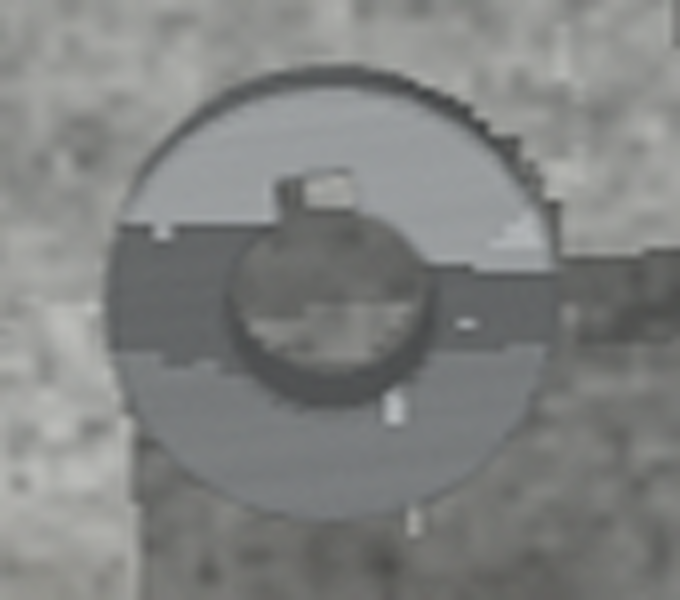

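```bash
python3 - <<'E'
from h import *
print(wray("w1.png",261,192.6,.018))
E
```

```text
[0.4645 0.1735]
```

Emit:
send_rows --commands '[{"xyz": [0.006, 0.005, -0.05], "rotation": [0, 0, 0], "gripper": 1}, {"xyz": [0.006, 0.005, -0.1], "rotation": [0, 0, 0], "gripper": 1}, {"xyz": [0.006, 0.005, -0.14], "rotation": [0, 0, 0], "gripper": 1}, {"xyz": [0.006, 0.005, -0.14], "rotation": [0, 0, 0], "gripper": 1}, {"xyz": [0.006, 0.005, -0.14], "rotation": [0, 0, 0], "gripper": 1}]'

```text
clock: 1.78
eef_pos: [0.4574, 0.1787, 0.0266]
eef_rot: [-3.14, -0.005, 3.09]
force: [0.4, 0.3, -0.2]
finger_gap: 0.0874
grasp_force: 0.0
```

Emit:
send_rows --commands '[{"xyz": [0.008, -0.007, -0.0], "rotation": [0, 0, 0], "gripper": 1}, {"xyz": [0.008, -0.007, -0.015], "rotation": [0, 0, 0], "gripper": 1}, {"xyz": [0.008, -0.007, -0.029], "rotation": [0, 0, 0], "gripper": 1}, {"xyz": [0.008, -0.007, -0.029], "rotation": [0, 0, 0], "gripper": 1}, {"xyz": [0.008, -0.007, -0.029], "rotation": [0, 0, 0], "gripper": 1}]'

```text
clock: 2.2
eef_pos: [0.4661, 0.1731, 0.0065]
eef_rot: [3.142, 0.0, 3.089]
force: [-1.0, 0.2, 0.0]
finger_gap: 0.0881
grasp_force: 0.0
```

Emit:
send_rows --commands '[{"xyz": [0, 0, -0.002], "rotation": [0, 0, 0], "gripper": -1}, {"xyz": [0, 0, -0.002], "rotation": [0, 0, 0], "gripper": -1}, {"xyz": [0, 0, -0.002], "rotation": [0, 0, 0], "gripper": -1}, {"xyz": [0, 0, -0.002], "rotation": [0, 0, 0], "gripper": -1}, {"xyz": [0, 0, -0.002], "rotation": [0, 0, 0], "gripper": -1}]'

```text
clock: 2.62
eef_pos: [0.466, 0.1732, 0.0046]
eef_rot: [3.141, 0.0, 3.089]
force: [-0.7, 0.7, 2.3]
finger_gap: 0.0612
grasp_force: 30.0
```

Emit:
send_rows --commands '[{"xyz": [0, 0, 0], "rotation": [0, 0, 0], "gripper": 0.75}, {"xyz": [0, 0, 0], "rotation": [0, 0, 0], "gripper": 0.75}, {"xyz": [0, 0, 0], "rotation": [0, 0, -0.2], "gripper": 0.75}, {"xyz": [0, 0, 0], "rotation": [0, 0, -0.45], "gripper": 0.75}, {"xyz": [0, 0, 0], "rotation": [0, 0, -0.7], "gripper": 0.75}]'

```text
clock: 3.03
eef_pos: [0.4657, 0.1729, 0.0043]
eef_rot: [-3.141, -0.0, 2.728]
force: [-0.4, -0.0, 0.7]
finger_gap: 0.077
grasp_force: 0.0
```

Emit:
send_rows --commands '[{"xyz": [0, 0, 0], "rotation": [0, 0, -0.22], "gripper": 0.75}, {"xyz": [0, 0, 0], "rotation": [0, 0, -0.45], "gripper": 0.75}, {"xyz": [0, 0, 0], "rotation": [0, 0, -0.67], "gripper": 0.75}, {"xyz": [0, 0, 0], "rotation": [0, 0, -0.9], "gripper": 0.75}, {"xyz": [0, 0, 0], "rotation": [0, 0, -1], "gripper": 0.75}]'

```text
clock: 3.45
eef_pos: [0.4657, 0.173, 0.0043]
eef_rot: [-3.141, -0.0, 2.205]
force: [-0.2, 0.0, -0.6]
finger_gap: 0.0769
grasp_force: 0.0
```

Emit:
send_rows --commands '[{"xyz": [0, 0, 0], "rotation": [0, 0, -0.22], "gripper": 0.75}, {"xyz": [0, 0, 0], "rotation": [0, 0, -0.45], "gripper": 0.75}, {"xyz": [0, 0, 0], "rotation": [0, 0, -0.67], "gripper": 0.75}, {"xyz": [0, 0, 0], "rotation": [0, 0, -0.9], "gripper": 0.75}, {"xyz": [0, 0, 0], "rotation": [0, 0, -1], "gripper": 0.75}]'

```text
clock: 3.87
eef_pos: [0.4657, 0.173, 0.0043]
eef_rot: [-3.141, 0.0, 1.681]
force: [0.4, 0.3, -0.3]
finger_gap: 0.0765
grasp_force: 0.0
```

Emit:
send_rows --commands '[{"xyz": [0, 0, 0], "rotation": [0, 0, -0.15], "gripper": 0.75}, {"xyz": [0, 0, 0], "rotation": [0, 0, -0.3], "gripper": 0.75}, {"xyz": [0, 0, 0], "rotation": [0, 0, -0.3], "gripper": -1}, {"xyz": [0, 0, 0], "rotation": [0, 0, -0.3], "gripper": -1}, {"xyz": [0, 0, 0], "rotation": [0, 0, -0.3], "gripper": -1}]'

```text
clock: 4.28
eef_pos: [0.4659, 0.173, 0.0043]
eef_rot: [-3.142, 0.0, 1.533]
force: [-0.5, -1.1, -0.8]
finger_gap: 0.0614
grasp_force: 30.0
```

Emit:
send_rows --commands '[{"xyz": [0, 0, 0], "rotation": [0, 0, 0], "gripper": -1}, {"xyz": [0, 0, 0], "rotation": [0, 0, 0], "gripper": -1}]'

```text
clock: 4.45
eef_pos: [0.4658, 0.173, 0.0043]
eef_rot: [-3.142, 0.0, 1.531]
force: [-0.3, 0.2, -1.2]
finger_gap: 0.0611
grasp_force: 30.0
```

```bash
python3 - <<'E'
from h import *
s=wsave("w2.png"); print(s["eef_pos"],s["eef_rot"])
E
```

```text
[0.46583742 0.17300301 0.00434176] [-3.14153120e+00  2.49792609e-05  1.53129161e+00]
```

Emit:
send_rows --commands '[{"xyz": [0, 0, 0.26], "rotation": [0, 0, 0], "gripper": -1}, {"xyz": [0, 0, 0.26], "rotation": [0, 0, 0], "gripper": -1}, {"xyz": [0, 0, 0.26], "rotation": [0, 0, 0], "gripper": -1}, {"xyz": [0, 0, 0.26], "rotation": [0, 0, 0], "gripper": -1}, {"xyz": [0, 0, 0.26], "rotation": [0, 0, 0], "gripper": -1}]'

```text
clock: 4.92
eef_pos: [0.4663, 0.1732, 0.2028]
eef_rot: [3.139, -0.001, 1.531]
force: [1.1, 0.2, -2.4]
finger_gap: 0.0611
grasp_force: 30.0
```

Emit:
send_rows --commands '[{"xyz": [0.1, -0.18, 0], "rotation": [0, 0, 1], "gripper": -1}, {"xyz": [0.1, -0.18, 0], "rotation": [0, 0, 1], "gripper": -1}, {"xyz": [0.1, -0.18, 0], "rotation": [0, 0, 1], "gripper": -1}, {"xyz": [0.1, -0.18, 0], "rotation": [0, 0, 1], "gripper": -1}, {"xyz": [0.1, -0.18, 0], "rotation": [0, 0, 1], "gripper": -1}]'

```text
clock: 5.33
eef_pos: [0.5443, 0.0325, 0.1994]
eef_rot: [3.14, 0.004, 2.057]
force: [0.5, -0.2, -2.3]
finger_gap: 0.0611
grasp_force: 30.0
```

Emit:
send_rows --commands '[{"xyz": [0.075, -0.136, 0], "rotation": [0, 0, 0], "gripper": -1}, {"xyz": [0.075, -0.136, 0], "rotation": [0, 0, 0], "gripper": -1}, {"xyz": [0.075, -0.136, 0], "rotation": [0, 0, 0], "gripper": -1}, {"xyz": [0.075, -0.136, 0], "rotation": [0, 0, 0], "gripper": -1}, {"xyz": [0.075, -0.136, 0], "rotation": [0, 0, 0], "gripper": -1}]'

```text
clock: 5.75
eef_pos: [0.5971, -0.0655, 0.1985]
eef_rot: [-3.141, -0.001, 2.051]
force: [0.7, -0.2, -2.5]
finger_gap: 0.0613
grasp_force: 30.0
```

```bash
python3 - <<'E'
from h import *
s=wsave("w3.png"); print(s["eef_pos"],s["eef_rot"],s["force"],abs(s["qd"]).max(),s["finger_gap"])
a=cv2.imread("pics/w2.png")[130:280,150:370]; b=cv2.imread("pics/w3.png")
u,v=map(int,wproj("w3.png",[.559,.0065,.046])); print(u,v)
x=max(0,min(u-100,512-200));y=max(0,min(v-75,384-150));print("crop",x,y)
b=b[y:y+150,x:x+200]
cv2.imwrite("pics/m2.png",np.vstack([cv2.resize(a,(440,300),interpolation=cv2.INTER_CUBIC)[:,:],]))
m=np.zeros((600,800,3),np.uint8); m[:]=cv2.resize(b,(800,600),interpolation=cv2.INTER_CUBIC)
cv2.imwrite("pics/c3.png",m)
E
```

```text
[ 0.59705104 -0.06545943  0.19849917] [-3.14051048e+00 -1.02676201e-03  2.05137702e+00] [ 0.69306204 -0.19137455 -2.53472353] 0.04154714212738555 0.06129156144730432
257 109
crop 157 34
```

View pics/c3.png

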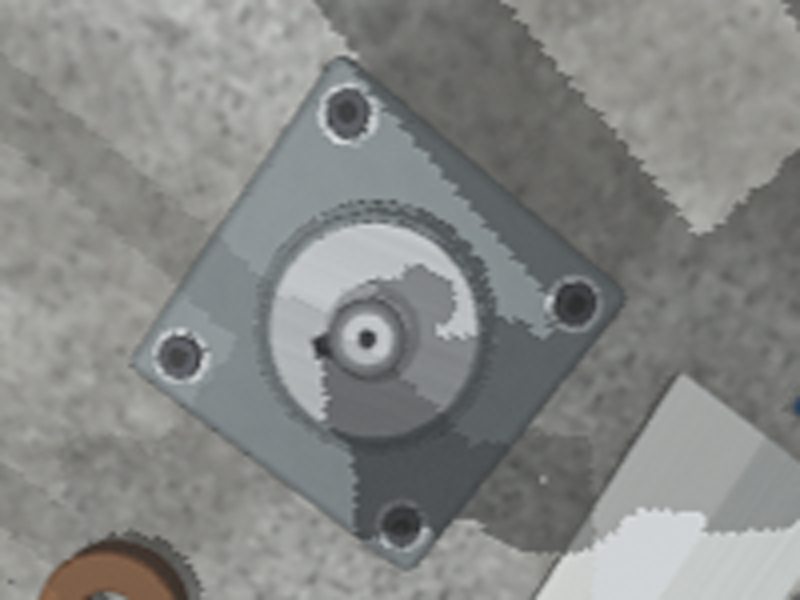

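```bash
python3 - <<'E'
from h import *
f="w3.png"; g=lambda x,y:((x+.5)/4-.5+157,(y+.5)/4-.5+34)
for n,p,z in [("nose",(367,339),.106),("flange",(376,330),.046),("foot",(375.75,324.25),.02)]: print(n,wray(f,*g(*p),z))
A=wray(f,*g(367,339),.106)
for z in (.054,.058): 
  k=wray(f,*g(320,347),z)-wray(f,*g(372,332),z) ; print("key",k,np.degrees(np.arctan2(k[1],k[0]))%360,np.hypot(*k))
for z in(.046,.056,.062): print([4*(c-o) for c,o in zip(wproj(f,[*wray(f,*g(376,330),.046),z]),(157,34))])
a,b=wray(f,*g(180,356),.02),wray(f,*g(347,112),.02); d=b-a; print("foot edge",np.degrees(np.arctan2(d[1],d[0])),np.hypot(*d))
a,b=wray(f,*g(401,524),.02),wray(f,*g(575,305),.02); d=b-a; print(np.degrees(np.arctan2(d[1],d[0])))
# held ring
print("wproj ring in w2",wproj("w2.png",[.4658,.173,.018+.0]), wproj("w2.png",[.4658,.173,.0223]))
p=cv2.imread("pics/w2.png"); cv2.imwrite("pics/c2.png",cv2.resize(p[110:260,156:356],(800,600),interpolation=cv2.INTER_CUBIC))
E
```

```text
nose [ 0.5556 -0.0045]
flange [ 0.5558 -0.0035]
foot [ 0.5546 -0.0028]
key [-0.0109 -0.0102] 223.0998890344231 0.014928161306738364
key [-0.0108 -0.0101] 223.0817196748531 0.014786818454285585
[np.float64(374.5912002921384), np.float64(328.58411996946427)]
[np.float64(373.68820872930394), np.float64(329.3399098314623)]
[np.float64(373.11759781846797), np.float64(329.8175022689838)]
foot edge 80.08852313821588 0.08598331233442917
79.49144671378424
wproj ring in w2 (np.float64(257.1404562449894), np.float64(246.13277653012935)) (np.float64(257.13514456952936), np.float64(249.6004542625101))
```

View pics/c2.png

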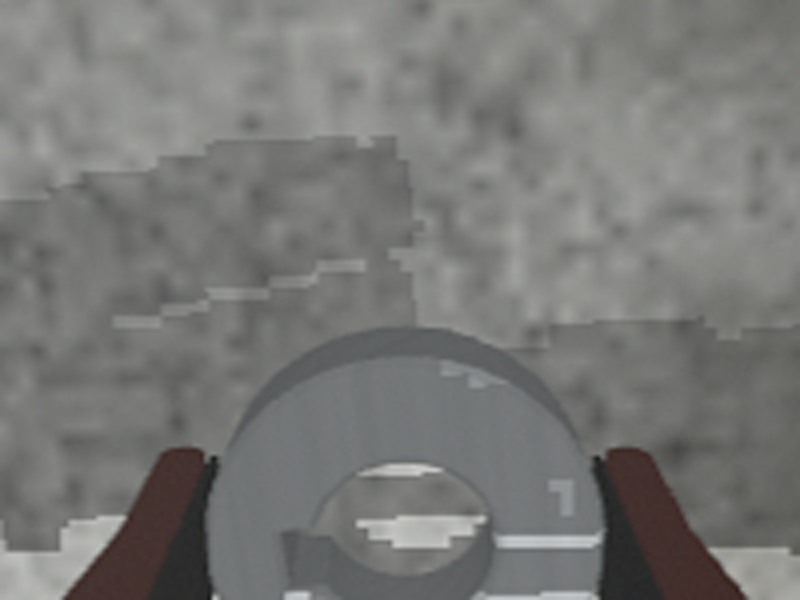

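```bash
python3 - <<'E'
from h import *
C=np.array([.4658,.173])
pr=lambda x,y,z:[round(4*(c-o)) for c,o in zip(wproj("w2.png",[C[0]+x,C[1]+y,z]),(156,110))]
for z in (.018,): print("outer far",pr(0,.031,z),"bore far",pr(0,.014,z),"bore near",pr(0,-.014,z),"bore R",pr(.014,0,z))
for ph in (0,4,8,12,16):
  c,s=np.cos(np.radians(ph)),np.sin(np.radians(ph))
  q=lambda a,b,z=.018: pr(c*a-s*b,s*a+c*b,z)
  print(ph,[q(-.0181,.005),q(-.0181,-.005),q(-.0131,.005),q(-.0131,-.005)],"bot",q(-.0188,.005,0))
E
```

```text
outer far [396, 354] bore far [401, 461] bore near [408, 624] bore R [495, 541]
0 [[285, 519], [290, 577], [318, 518], [322, 576]] bot [292, 470]
4 [[284, 527], [293, 584], [316, 524], [324, 581]] bot [291, 477]
8 [[283, 534], [296, 591], [315, 529], [328, 586]] bot [290, 485]
12 [[283, 542], [300, 598], [314, 535], [331, 591]] bot [290, 492]
16 [[283, 550], [305, 604], [314, 541], [335, 595]] bot [291, 499]
```

Calibration checks out to under 1 mm. The axis is at (0.5556, -0.004), the key points to about 222°, and the ring's slot is now at about 215°. I'll move over the spindle.

Emit:
send_rows --commands '[{"xyz": [-0.055, 0.082, 0], "rotation": [0, 0, 0.23], "gripper": -1}, {"xyz": [-0.055, 0.082, 0], "rotation": [0, 0, 0.23], "gripper": -1}, {"xyz": [-0.055, 0.082, -0.04], "rotation": [0, 0, 0.23], "gripper": -1}, {"xyz": [-0.055, 0.082, -0.08], "rotation": [0, 0, 0.23], "gripper": -1}, {"xyz": [-0.055, 0.082, -0.105], "rotation": [0, 0, 0.23], "gripper": -1}]'

```text
clock: 6.22
eef_pos: [0.5527, 0.0, 0.1188]
eef_rot: [-3.139, -0.002, 2.177]
force: [-0.2, 0.5, -3.2]
finger_gap: 0.0611
grasp_force: 30.0
```

Emit:
send_rows --commands '[{"xyz": [0, 0, 0], "rotation": [0, 0, 0], "gripper": -1}, {"xyz": [0, 0, 0], "rotation": [0, 0, 0], "gripper": -1}]'

```text
clock: 6.38
eef_pos: [0.5538, -0.0011, 0.1199]
eef_rot: [-3.139, -0.003, 2.176]
force: [0.1, 0.1, -1.1]
finger_gap: 0.0607
grasp_force: 30.0
```

```bash
python3 - <<'E'
from h import *
s=wsave("w4.png"); print(s["eef_pos"],s["eef_rot"],s["force"],abs(s["qd"]).max())
E
```

```text
[ 0.55377748 -0.0010666   0.11994987] [-3.13896592e+00 -2.65388064e-03  2.17580250e+00] [ 0.13150306  0.11020162 -1.11792945] 0.048108623486633285
```

Emit:
send_rows --commands '[{"xyz": [0.0024, -0.004, 0], "rotation": [0, 0, 0], "gripper": -1}, {"xyz": [0.0024, -0.004, 0], "rotation": [0, 0, 0], "gripper": -1}, {"xyz": [0.0024, -0.004, -0.014], "rotation": [0, 0, 0], "gripper": -1}, {"xyz": [0.0024, -0.004, -0.028], "rotation": [0, 0, 0], "gripper": -1}, {"xyz": [0.0024, -0.004, -0.041], "rotation": [0, 0, 0], "gripper": -1}]'

```text
clock: 6.85
eef_pos: [0.5575, -0.0056, 0.0891]
eef_rot: [3.141, 0.0, 2.174]
force: [-0.9, 0.2, -2.4]
finger_gap: 0.0611
grasp_force: 30.0
```

Emit:
send_rows --commands '[{"xyz": [0, 0, 0], "rotation": [0, 0, 0], "gripper": -1}, {"xyz": [0, 0, 0], "rotation": [0, 0, 0], "gripper": -1}]'

```text
clock: 7.02
eef_pos: [0.5565, -0.0054, 0.0886]
eef_rot: [-3.139, -0.002, 2.174]
force: [0.5, 0.6, -2.9]
finger_gap: 0.0612
grasp_force: 30.0
```

```bash
python3 - <<'E'
from h import *
s=wsave("w5.png"); print(s["eef_pos"],s["eef_rot"],s["force"],s["moment"],abs(s["qd"]).max())
u,v=wproj("w5.png",[.5556,-.004,.106]); print("nose expected",u,v,"ring centre",wproj("w5.png",[*s["eef_pos"][:2],s["eef_pos"][2]+.0137]))
p=cv2.imread("pics/w5.png"); cv2.imwrite("pics/c5.png",cv2.resize(p[180:300,177:337],(800,600),interpolation=cv2.INTER_CUBIC))
E
```

```text
[ 0.55645068 -0.00538764  0.08859721] [-3.13940976e+00 -1.91980273e-03  2.17412059e+00] [ 0.48692745  0.55721856 -2.90754954] [-0.0811129   0.00699941 -0.00031901] 0.01596815295859292
nose expected 257.77476264586795 247.13828060231148 ring centre (np.float64(257.6308502466913), np.float64(246.58565028195983))
```

View pics/c5.png

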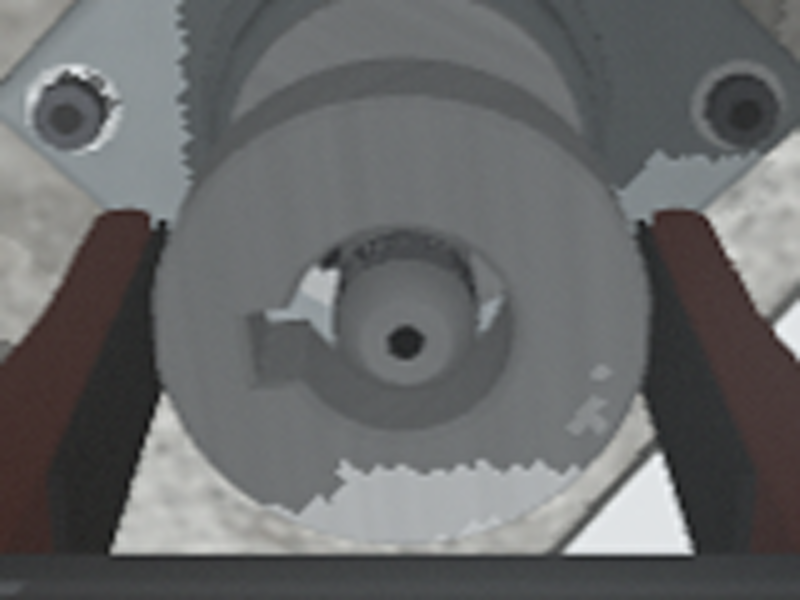

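```bash
python3 - <<'E'
from h import *
A=np.array([.5558,-.0045])
pr=lambda r,a,z:[round(5*(c-o)) for c,o in zip(wproj("w5.png",[A[0]+r*np.cos(np.radians(a)),A[1]+r*np.sin(np.radians(a)),z]),(177,180))]
for a in (210,222,234): print(a,"upper",pr(.009,a,.078),pr(.0122,a,.078),"lower",pr(.013,a,.056),pr(.0168,a,.056))
print("axis",pr(0,0,.106),pr(0,0,.078),pr(0,0,.046))
E
```

```text
210 upper [339, 237] [316, 236] lower [320, 177] [296, 175]
222 upper [340, 250] [317, 252] lower [321, 193] [297, 196]
234 upper [343, 261] [322, 268] lower [325, 208] [302, 216]
axis [403, 340] [403, 242] [403, 160]
```

The nose in the crop at (407,343) shows the ring less than 1 mm off the axis, and the dark upper key at (330,255) confirms about 222°. I'll descend gently.

Emit:
send_rows --commands '[{"xyz": [-0.0009, 0.0012, -0.008], "rotation": [0, 0, 0], "gripper": -1}, {"xyz": [-0.0009, 0.0012, -0.014], "rotation": [0, 0, 0], "gripper": -1}, {"xyz": [-0.0009, 0.0012, -0.02], "rotation": [0, 0, 0], "gripper": -1}, {"xyz": [-0.0009, 0.0012, -0.024], "rotation": [0, 0, 0], "gripper": -1}, {"xyz": [-0.0009, 0.0012, -0.027], "rotation": [0, 0, 0], "gripper": -1}]'

```text
clock: 7.48
eef_pos: [0.5566, -0.0045, 0.0691]
eef_rot: [-3.141, -0.0, 2.174]
force: [0.6, -0.1, -2.2]
finger_gap: 0.0612
grasp_force: 30.0
```

Emit:
send_rows --commands '[{"xyz": [0, 0, -0.002], "rotation": [0, 0, 0], "gripper": -1}, {"xyz": [0, 0, -0.004], "rotation": [0, 0, 0], "gripper": -1}, {"xyz": [0, 0, -0.006], "rotation": [0, 0, 0], "gripper": -1}, {"xyz": [0, 0, -0.006], "rotation": [0, 0, 0], "gripper": -1}]'

```text
clock: 7.82
eef_pos: [0.5568, -0.0046, 0.0649]
eef_rot: [-3.141, -0.0, 2.174]
force: [-0.4, -0.2, -3.4]
finger_gap: 0.0609
grasp_force: 30.0
```

Emit:
send_rows --commands '[{"xyz": [-0.0012, 0, -0.001], "rotation": [0, 0, 0], "gripper": -1}, {"xyz": [-0.0012, 0, -0.003], "rotation": [0, 0, 0], "gripper": -1}, {"xyz": [-0.0012, 0, -0.005], "rotation": [0, 0, 0], "gripper": -1}, {"xyz": [-0.0012, 0, -0.0065], "rotation": [0, 0, 0], "gripper": -1}, {"xyz": [-0.0012, 0, -0.008], "rotation": [0, 0, 0], "gripper": -1}]'

```text
clock: 8.23
eef_pos: [0.556, -0.0046, 0.059]
eef_rot: [-3.142, -0.0, 2.174]
force: [-1.0, -0.7, -2.2]
finger_gap: 0.0611
grasp_force: 30.0
```

Emit:
send_rows --commands '[{"xyz": [0, 0, -0.001], "rotation": [0, 0, 0], "gripper": -1}, {"xyz": [0, 0, -0.002], "rotation": [0, 0, 0], "gripper": -1}, {"xyz": [0, 0, -0.002], "rotation": [0, 0, 0], "gripper": -1}]'

```text
clock: 8.48
eef_pos: [0.5559, -0.0046, 0.0575]
eef_rot: [-3.141, -0.0, 2.174]
force: [0.6, 0.9, -2.4]
finger_gap: 0.0608
grasp_force: 30.0
```

It is past the key top with no force, so the slot is over the key. Going down to the seat.

Emit:
send_rows --commands '[{"xyz": [0, 0, -0.002], "rotation": [0, 0, 0], "gripper": -1}, {"xyz": [0, 0, -0.004], "rotation": [0, 0, 0], "gripper": -1}, {"xyz": [0, 0, -0.006], "rotation": [0, 0, 0], "gripper": -1}, {"xyz": [0, 0, -0.0075], "rotation": [0, 0, 0], "gripper": -1}, {"xyz": [0, 0, -0.009], "rotation": [0, 0, 0], "gripper": -1}]'

```text
clock: 8.9
eef_pos: [0.5559, -0.0046, 0.0507]
eef_rot: [-3.141, -0.0, 2.174]
force: [-0.5, 0.3, -2.2]
finger_gap: 0.061
grasp_force: 30.0
```

Emit:
send_rows --commands '[{"xyz": [0, 0, 0], "rotation": [0, 0, 0], "gripper": -1}]'

```text
clock: 8.98
eef_pos: [0.5558, -0.0046, 0.0506]
eef_rot: [-3.141, -0.0, 2.174]
force: [0.0, 0.9, -1.7]
finger_gap: 0.0612
grasp_force: 30.0
```

Emit:
send_rows --commands '[{"xyz": [0, 0, 0], "rotation": [0, 0, 0], "gripper": 1}, {"xyz": [0, 0, 0], "rotation": [0, 0, 0], "gripper": 1}, {"xyz": [0, 0, 0], "rotation": [0, 0, 0], "gripper": 1}, {"xyz": [0, 0, 0.03], "rotation": [0, 0, 0], "gripper": 1}, {"xyz": [0, 0, 0.08], "rotation": [0, 0, 0], "gripper": 1}]'

```text
clock: 9.4
eef_pos: [0.553, -0.0042, 0.1084]
eef_rot: [-3.136, -0.005, 2.174]
force: [1.4, -0.8, -0.1]
finger_gap: 0.0873
grasp_force: 0.0
```

Emit:
send_rows --commands '[{"xyz": [0, 0, 0.05], "rotation": [0, 0, 0], "gripper": 1}, {"xyz": [0, 0, 0.1], "rotation": [0, 0, 0], "gripper": 1}, {"xyz": [-0.04, -0.06, 0.1], "rotation": [0, 0, 0], "gripper": 1}, {"xyz": [-0.07, -0.11, 0.1], "rotation": [0, 0, 0], "gripper": 1}, {"xyz": [-0.09, -0.15, 0.1], "rotation": [0, 0, 0], "gripper": 1}]'

```text
clock: 9.82
eef_pos: [0.4912, -0.112, 0.1872]
eef_rot: [3.14, 0.002, 2.177]
force: [-0.6, -0.7, -0.4]
finger_gap: 0.0879
grasp_force: 0.0
```

Emit:
send_rows --commands '[{"xyz": [-0.03, -0.05, -0.05], "rotation": [0, 0, 0], "gripper": 1}, {"xyz": [-0.06, -0.1, -0.08], "rotation": [0, 0, 0], "gripper": 1}, {"xyz": [-0.06, -0.1, -0.08], "rotation": [0, 0, 0], "gripper": 1}, {"xyz": [-0.06, -0.1, -0.08], "rotation": [0, 0, 0], "gripper": 1}, {"xyz": [-0.06, -0.1, -0.08], "rotation": [0, 0, 0], "gripper": 1}]'

```text
clock: 10.23
eef_pos: [0.4458, -0.187, 0.1257]
eef_rot: [-3.141, -0.001, 2.171]
force: [0.6, 0.6, -0.1]
finger_gap: 0.0876
grasp_force: 0.0
```

```bash
python3 - <<'E'
from h import *
s=wsave("w6.png"); print(s["eef_pos"],s["eef_rot"],s["force"],s["clock"],abs(s["qd"]).max())
print(wproj("w6.png",[.446,-.195,.018]))
p=cv2.imread("pics/w6.png"); cv2.imwrite("pics/c6.png",cv2.resize(p[90:270,136:376],(800,600),interpolation=cv2.INTER_CUBIC))
E
```

```text
[ 0.44583276 -0.18698263  0.12565503] [-3.14130239e+00 -1.09608997e-03  2.17141281e+00] [ 0.57784229  0.6279062  -0.12972091] 10.2333 0.03880186522509672
(np.float64(253.35590676054366), np.float64(196.57979373762262))
```

View pics/c6.png

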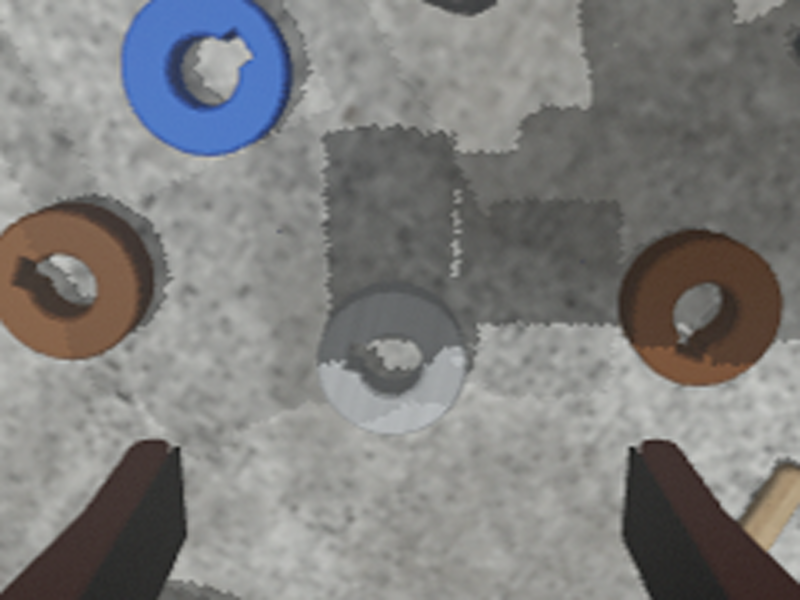

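Narrow spacer centre is at crop (393,362), with its slot pointing left and slightly down. I'll refine it with a radial profile.

```bash
python3 - <<'E'
from h import *
f="w6.png"; C=wray(f,253.6,198.25,.018); print(C)
L=wray(f,136+318.5/3.333-.5,198,.018);R=wray(f,136+468.5/3.333-.5,198,.018);print("width",np.hypot(*(L-R)), (L+R)/2)
g=cv2.cvtColor(cv2.imread("pics/w6.png"),cv2.COLOR_BGR2GRAY).astype(np.float32)
for r in (.0115,.0125,.0135):
  for a0 in (185,):
    A=np.arange(185,270,4); q=np.array([wproj(f,[C[0]+r*np.cos(np.radians(a)),C[1]+r*np.sin(np.radians(a)),.018]) for a in A],np.float32)
    print(r,list(zip(A.tolist(),cv2.remap(g,q[:,:1],q[:,1:],cv2.INTER_LINEAR).ravel().astype(int).tolist())))
E
```

```text
[ 0.4473 -0.1964]
width 0.04759873947910807 [ 0.4471 -0.1962]
0.0115 [(185, 108), (189, 107), (193, 104), (197, 102), (201, 98), (205, 90), (209, 86), (213, 87), (217, 86), (221, 87), (225, 90), (229, 101), (233, 122), (237, 130), (241, 120), (245, 117), (249, 118), (253, 126), (257, 128), (261, 126), (265, 123), (269, 123)]
0.0125 [(185, 103), (189, 100), (193, 98), (197, 97), (201, 95), (205, 89), (209, 85), (213, 87), (217, 87), (221, 87), (225, 98), (229, 123), (233, 158), (237, 162), (241, 160), (245, 152), (249, 150), (253, 155), (257, 154), (261, 152), (265, 150), (269, 149)]
0.0135 [(185, 103), (189, 96), (193, 91), (197, 91), (201, 91), (205, 87), (209, 85), (213, 88), (217, 86), (221, 88), (225, 113), (229, 146), (233, 176), (237, 174), (241, 171), (245, 170), (249, 167), (253, 168), (257, 169), (261, 172), (265, 166), (269, 168)]
```

Emit:
send_rows --commands '[{"xyz": [0.002, -0.0125, -0.05], "rotation": [0, 0, 0], "gripper": 0.6}, {"xyz": [0.002, -0.0125, -0.1], "rotation": [0, 0, 0], "gripper": 0.6}, {"xyz": [0.002, -0.0125, -0.128], "rotation": [0, 0, 0], "gripper": 0.6}, {"xyz": [0.002, -0.0125, -0.128], "rotation": [0, 0, 0], "gripper": 0.6}, {"xyz": [0.002, -0.0125, -0.128], "rotation": [0, 0, 0], "gripper": 0.6}]'

```text
clock: 10.7
eef_pos: [0.4485, -0.1948, 0.03]
eef_rot: [-3.141, -0.001, 2.176]
force: [-0.1, -0.6, 0.5]
finger_gap: 0.0702
grasp_force: 0.0
```

Emit:
send_rows --commands '[{"xyz": [-0.0016, -0.002, -0.015], "rotation": [0, 0, 0], "gripper": 0.6}, {"xyz": [-0.0016, -0.002, -0.033], "rotation": [0, 0, 0], "gripper": 0.6}, {"xyz": [-0.0016, -0.002, -0.033], "rotation": [0, 0, 0], "gripper": 0.6}, {"xyz": [-0.0016, -0.002, -0.033], "rotation": [0, 0, 0], "gripper": -1}, {"xyz": [-0.0016, -0.002, -0.033], "rotation": [0, 0, 0], "gripper": -1}]'

```text
clock: 11.12
eef_pos: [0.4482, -0.1977, 0.0067]
eef_rot: [3.141, 0.002, 2.175]
force: [-0.3, -0.3, -0.8]
finger_gap: 0.0603
grasp_force: 0.0
```

Emit:
send_rows --commands '[{"xyz": [0, 0, 0], "rotation": [0, 0, 0], "gripper": -1}, {"xyz": [0, 0, 0], "rotation": [0, 0, 0], "gripper": -1}, {"xyz": [0, 0, 0], "rotation": [0, 0, 0], "gripper": -1}, {"xyz": [0, 0, 0], "rotation": [0, 0, 0], "gripper": -1}]'

```text
clock: 11.45
eef_pos: [0.4477, -0.1977, 0.0062]
eef_rot: [3.141, 0.002, 2.174]
force: [-0.4, 0.8, 8.7]
finger_gap: 0.0473
grasp_force: 30.0
```

Emit:
send_rows --commands '[{"xyz": [0, 0, 0], "rotation": [0, 0, 0], "gripper": 0.4}, {"xyz": [0, 0, 0], "rotation": [0, 0, 0], "gripper": 0.4}, {"xyz": [0, 0, 0], "rotation": [0, 0, -0.22], "gripper": 0.4}, {"xyz": [0, 0, 0], "rotation": [0, 0, -0.45], "gripper": 0.4}, {"xyz": [0, 0, 0], "rotation": [0, 0, -0.67], "gripper": 0.4}]'

```text
clock: 11.87
eef_pos: [0.4466, -0.1974, 0.0051]
eef_rot: [-3.141, -0.0, 1.817]
force: [-0.3, -0.3, 0.4]
finger_gap: 0.0613
grasp_force: 0.0
```

Emit:
send_rows --commands '[{"xyz": [0, 0, 0], "rotation": [0, 0, -0.22], "gripper": 0.4}, {"xyz": [0, 0, 0], "rotation": [0, 0, -0.45], "gripper": 0.4}, {"xyz": [0, 0, 0], "rotation": [0, 0, -0.67], "gripper": 0.4}, {"xyz": [0, 0, 0], "rotation": [0, 0, -0.9], "gripper": 0.4}, {"xyz": [0, 0, 0], "rotation": [0, 0, -1], "gripper": 0.4}]'

```text
clock: 12.28
eef_pos: [0.4467, -0.1974, 0.0051]
eef_rot: [-3.141, -0.0, 1.294]
force: [-0.7, 0.5, -0.1]
finger_gap: 0.061
grasp_force: 0.0
```

Emit:
send_rows --commands '[{"xyz": [0, 0, 0], "rotation": [0, 0, -0.22], "gripper": 0.4}, {"xyz": [0, 0, 0], "rotation": [0, 0, -0.45], "gripper": 0.4}, {"xyz": [0, 0, 0], "rotation": [0, 0, -0.67], "gripper": 0.4}, {"xyz": [0, 0, 0], "rotation": [0, 0, -0.9], "gripper": 0.4}, {"xyz": [0, 0, 0], "rotation": [0, 0, -1], "gripper": 0.4}]'

```text
clock: 12.7
eef_pos: [0.4467, -0.1974, 0.0051]
eef_rot: [-3.141, 0.0, 0.77]
force: [0.2, -0.0, 0.5]
finger_gap: 0.0613
grasp_force: 0.0
```

Emit:
send_rows --commands '[{"xyz": [0, 0, 0], "rotation": [0, 0, -0.15], "gripper": 0.4}, {"xyz": [0, 0, 0], "rotation": [0, 0, -0.33], "gripper": 0.4}, {"xyz": [0, 0, 0], "rotation": [0, 0, -0.33], "gripper": -1}, {"xyz": [0, 0, 0], "rotation": [0, 0, -0.33], "gripper": -1}, {"xyz": [0, 0, 0], "rotation": [0, 0, -0.33], "gripper": -1}]'

```text
clock: 13.12
eef_pos: [0.4467, -0.1974, 0.0051]
eef_rot: [-3.141, 0.0, 0.606]
force: [-0.9, -1.1, -0.5]
finger_gap: 0.0469
grasp_force: 30.0
```

Emit:
send_rows --commands '[{"xyz": [0, 0, 0], "rotation": [0, 0, 0], "gripper": -1}, {"xyz": [0, 0, 0], "rotation": [0, 0, 0], "gripper": -1}]'

```text
clock: 13.28
eef_pos: [0.4468, -0.1974, 0.0051]
eef_rot: [-3.142, 0.0, 0.605]
force: [0.1, -0.1, -0.3]
finger_gap: 0.0473
grasp_force: 30.0
```

```bash
python3 - <<'E'
from h import *
s=wsave("w7.png"); print(s["eef_pos"],s["eef_rot"],s["force"],s["moment"])
f="w7.png";C=s["eef_pos"][:2]
g=cv2.cvtColor(cv2.imread("pics/w7.png"),cv2.COLOR_BGR2GRAY).astype(np.float32)
for r in (.0115,.0125,.0135,.0155):
    A=np.arange(165,270,5); q=np.array([wproj(f,[C[0]+r*np.cos(np.radians(a)),C[1]+r*np.sin(np.radians(a)),.018]) for a in A],np.float32)
    print(r,list(zip(A.tolist(),cv2.remap(g,q[:,:1],q[:,1:],cv2.INTER_LINEAR).ravel().astype(int).tolist())))
E
```

```text
[ 0.44677602 -0.19744657  0.00512992] [-3.14153588e+00  4.16178033e-05  6.04664904e-01] [ 0.06893421 -0.06883129 -0.32982434] [-0.09773379  0.12500171 -0.01958116]
0.0115 [(165, 149), (170, 151), (175, 175), (180, 102), (185, 99), (190, 99), (195, 99), (200, 99), (205, 99), (210, 100), (215, 99), (220, 91), (225, 131), (230, 168), (235, 170), (240, 165), (245, 169), (250, 171), (255, 170), (260, 153), (265, 148)]
0.0125 [(165, 193), (170, 192), (175, 186), (180, 118), (185, 97), (190, 97), (195, 98), (200, 98), (205, 97), (210, 99), (215, 99), (220, 95), (225, 163), (230, 193), (235, 193), (240, 190), (245, 188), (250, 191), (255, 194), (260, 195), (265, 194)]
0.0135 [(165, 190), (170, 189), (175, 189), (180, 152), (185, 100), (190, 109), (195, 118), (200, 111), (205, 115), (210, 108), (215, 100), (220, 109), (225, 181), (230, 191), (235, 190), (240, 191), (245, 189), (250, 188), (255, 191), (260, 193), (265, 193)]
0.0155 [(165, 185), (170, 183), (175, 182), (180, 179), (185, 146), (190, 162), (195, 162), (200, 169), (205, 161), (210, 159), (215, 146), (220, 153), (225, 185), (230, 186), (235, 188), (240, 189), (245, 190), (250, 190), (255, 187), (260, 191), (265, 194)]
```

Emit:
send_rows --commands '[{"xyz": [0, 0, 0.05], "rotation": [0, 0, 0.2], "gripper": -1}, {"xyz": [0, 0, 0.1], "rotation": [0, 0, 0.4], "gripper": -1}, {"xyz": [0, 0, 0.15], "rotation": [0, 0, 0.6], "gripper": -1}, {"xyz": [0.02, 0.03, 0.18], "rotation": [0, 0, 0.67], "gripper": -1}, {"xyz": [0.04, 0.07, 0.18], "rotation": [0, 0, 0.67], "gripper": -1}]'

```text
clock: 13.75
eef_pos: [0.4803, -0.1475, 0.1451]
eef_rot: [3.132, -0.001, 0.954]
force: [1.1, -1.0, -2.4]
finger_gap: 0.0474
grasp_force: 30.0
```

Emit:
send_rows --commands '[{"xyz": [0.025, 0.045, 0], "rotation": [0, 0, 0], "gripper": -1}, {"xyz": [0.05, 0.09, 0], "rotation": [0, 0, 0], "gripper": -1}, {"xyz": [0.075, 0.135, 0], "rotation": [0, 0, 0], "gripper": -1}, {"xyz": [0.1, 0.175, 0], "rotation": [0, 0, 0], "gripper": -1}, {"xyz": [0.105, 0.187, 0], "rotation": [0, 0, 0], "gripper": -1}]'

```text
clock: 14.17
eef_pos: [0.558, -0.0006, 0.1401]
eef_rot: [3.141, -0.003, 0.957]
force: [0.7, -0.7, -1.3]
finger_gap: 0.047
grasp_force: 30.0
```

Emit:
send_rows --commands '[{"xyz": [0, 0, 0], "rotation": [0, 0, 0], "gripper": -1}, {"xyz": [0, 0, 0], "rotation": [0, 0, 0], "gripper": -1}, {"xyz": [0, 0, 0], "rotation": [0, 0, 0], "gripper": -1}]'

```text
clock: 14.42
eef_pos: [0.5543, -0.0055, 0.1397]
eef_rot: [-3.14, 0.001, 0.954]
force: [-0.2, -0.0, -2.1]
finger_gap: 0.0475
grasp_force: 30.0
```

Emit:
send_rows --commands '[{"xyz": [0.002, 0.0013, 0], "rotation": [0, 0, 0], "gripper": -1}, {"xyz": [0.002, 0.0013, -0.015], "rotation": [0, 0, 0], "gripper": -1}, {"xyz": [0.002, 0.0013, -0.03], "rotation": [0, 0, 0], "gripper": -1}, {"xyz": [0.002, 0.0013, -0.034], "rotation": [0, 0, 0], "gripper": -1}, {"xyz": [0.002, 0.0013, -0.034], "rotation": [0, 0, 0], "gripper": -1}]'

```text
clock: 14.83
eef_pos: [0.5558, -0.0045, 0.1138]
eef_rot: [-3.139, 0.001, 0.953]
force: [0.2, 0.6, -1.5]
finger_gap: 0.0467
grasp_force: 30.0
```

Emit:
send_rows --commands '[{"xyz": [0, 0, 0], "rotation": [0, 0, 0], "gripper": -1}, {"xyz": [0, 0, 0], "rotation": [0, 0, 0], "gripper": -1}]'

```text
clock: 15.0
eef_pos: [0.5573, -0.0041, 0.1152]
eef_rot: [3.141, -0.0, 0.954]
force: [0.6, 0.0, -2.3]
finger_gap: 0.0469
grasp_force: 30.0
```

```bash
python3 - <<'E'
from h import *
s=wsave("w8.png"); print(s["eef_pos"],s["eef_rot"],s["force"],abs(s["qd"]).max())
f="w8.png"
u,v=wproj(f,[.5558,-.0045,.106]); print("expected nose",u,v)
g=cv2.cvtColor(cv2.imread("pics/w8.png"),cv2.COLOR_BGR2GRAY)
# dark centre hole of nose
x,y=int(u)-12,int(v)-12; w=cv2.GaussianBlur(g,(0,0),.8)[y:y+25,x:x+25]
_,_,m,_=cv2.minMaxLoc(w); print("dark",m[0]+x,m[1]+y); print(g[y+4:y+21,x+3:x+22])
E
```

```text
[ 0.55733078 -0.00414986  0.11516801] [ 3.14100615e+00 -3.51543739e-04  9.53628348e-01] [ 0.60105027  0.02455805 -2.32622326] 0.0045554666252138835
expected nose 255.1889300976301 231.65871416879992
dark 255 232
[[102 102 102 102 104 103 101 101 103 103 103 103 104 103 104 105 107 105
  104]
 [102 102 101 102 102 101 103 102 102 102 102 102 102 103 102 103 103 103
  104]
 [100  99 102 101 101 101 102 102 103 102 103 103 103 103 100 103 103 101
  104]
 [ 99 100  99 100 101 100 102 101 101 101 101 101 101 102 103 103 102 103
  102]
 [ 99  99  99  99  99  99  99 100 100 100 101 102 100 102 103 100 102 102
  103]
 [100 100  99 100  99  99 100 100  99  98  98 100 100 100 100 101 102 102
  103]
 [101 102 101 100  99  99  98  99 100  97  95  95  95  95  97  98  98 100
  100]
 [101 103 102 100  96  97  94  87  86  78  74  75  90 101 102  99  94  92
   96]
 [103 100  96  95  98 133 117  69  54  54  56  52 128 177 188 174 143 103
   90]
 [ 96  89 112 135 170 184 132  53  54  58  55  49 106 168 182 181 185 160
  122]
 [ 89 110 167 180 178 180 153  87  52  56  53  57 135 174 180 180 184 156
  106]
 [ 88  91 159 178 176 177 164 118  76  67  68 115 168 182 180 182 179 133
   84]
 [ 98 120 163 176 176 177 179 184 170 142 148 175 182 181 182 182 163 115
   80]
 [ 77 102 133 166 178 177 177 180 180 181 181 180 181 183 182 145  94  81
   76]
 [120  78 104 144 171 178 179 178 178 179 179 181 180 182 140  86  82  81
  102]
 [166 133  93 104 133 159 174 178 179 180 181 182 144  94  84  78  79 120
  166]
 [176 179 156 107  78  75 123 144 155 161 160 159 141 101  83  89 121 165
  177]]
```

Emit:
send_rows --commands '[{"xyz": [-0.0018, -0.0005, 0], "rotation": [0, 0, 0], "gripper": -1}, {"xyz": [-0.0018, -0.0005, 0], "rotation": [0, 0, 0], "gripper": -1}, {"xyz": [-0.0018, -0.0005, -0.005], "rotation": [0, 0, 0], "gripper": -1}, {"xyz": [-0.0018, -0.0005, -0.01], "rotation": [0, 0, 0], "gripper": -1}, {"xyz": [-0.0018, -0.0005, -0.014], "rotation": [0, 0, 0], "gripper": -1}]'

```text
clock: 15.47
eef_pos: [0.5555, -0.004, 0.1037]
eef_rot: [-3.141, 0.0, 0.954]
force: [-0.2, -0.2, -2.1]
finger_gap: 0.0471
grasp_force: 30.0
```

Emit:
send_rows --commands '[{"xyz": [0, 0, -0.002], "rotation": [0, 0, 0], "gripper": -1}, {"xyz": [0, 0, -0.002], "rotation": [0, 0, 0], "gripper": -1}]'

```text
clock: 15.63
eef_pos: [0.5552, -0.0039, 0.102]
eef_rot: [-3.14, 0.001, 0.954]
force: [-1.0, -0.6, -1.8]
finger_gap: 0.047
grasp_force: 30.0
```

Emit:
send_rows --commands '[{"xyz": [0.0006, -0.0007, -0.004], "rotation": [0, 0, 0], "gripper": -1}, {"xyz": [0.0006, -0.0007, -0.008], "rotation": [0, 0, 0], "gripper": -1}, {"xyz": [0.0006, -0.0007, -0.012], "rotation": [0, 0, 0], "gripper": -1}, {"xyz": [0.0006, -0.0007, -0.016], "rotation": [0, 0, 0], "gripper": -1}, {"xyz": [0.0006, -0.0007, -0.02], "rotation": [0, 0, 0], "gripper": -1}]'

```text
clock: 16.05
eef_pos: [0.5561, -0.0046, 0.0873]
eef_rot: [-3.141, 0.0, 0.954]
force: [-0.4, 0.2, -3.1]
finger_gap: 0.0473
grasp_force: 30.0
```

Emit:
send_rows --commands '[{"xyz": [0, 0, -0.002], "rotation": [0, 0, 0], "gripper": -1}, {"xyz": [0, 0, -0.004], "rotation": [0, 0, 0], "gripper": -1}, {"xyz": [0, 0, -0.005], "rotation": [0, 0, 0], "gripper": -1}, {"xyz": [0, 0, -0.005], "rotation": [0, 0, 0], "gripper": -1}]'

```text
clock: 16.38
eef_pos: [0.556, -0.0045, 0.0837]
eef_rot: [-3.141, 0.0, 0.954]
force: [0.1, -0.1, -2.0]
finger_gap: 0.0471
grasp_force: 30.0
```

Emit:
send_rows --commands '[{"xyz": [0, 0, -0.001], "rotation": [0, 0, 0], "gripper": -1}, {"xyz": [0, 0, -0.002], "rotation": [0, 0, 0], "gripper": -1}, {"xyz": [0, 0, -0.003], "rotation": [0, 0, 0], "gripper": -1}, {"xyz": [0, 0, -0.003], "rotation": [0, 0, 0], "gripper": -1}]'

```text
clock: 16.72
eef_pos: [0.5561, -0.0045, 0.0815]
eef_rot: [-3.141, 0.0, 0.954]
force: [-0.2, -0.3, -2.2]
finger_gap: 0.0469
grasp_force: 30.0
```

It has passed the upper key top without force.

Emit:
send_rows --commands '[{"xyz": [0, 0, -0.0025], "rotation": [0, 0, 0], "gripper": -1}, {"xyz": [0, 0, -0.005], "rotation": [0, 0, 0], "gripper": -1}, {"xyz": [0, 0, -0.0075], "rotation": [0, 0, 0], "gripper": -1}, {"xyz": [0, 0, -0.01], "rotation": [0, 0, 0], "gripper": -1}, {"xyz": [0, 0, -0.012], "rotation": [0, 0, 0], "gripper": -1}]'

```text
clock: 17.13
eef_pos: [0.556, -0.0046, 0.0723]
eef_rot: [-3.141, 0.0, 0.954]
force: [0.4, -0.3, -1.2]
finger_gap: 0.047
grasp_force: 30.0
```

Emit:
send_rows --commands '[{"xyz": [0, 0, -0.001], "rotation": [0, 0, 0], "gripper": -1}, {"xyz": [0, 0, -0.002], "rotation": [0, 0, 0], "gripper": -1}, {"xyz": [0, 0, -0.002], "rotation": [0, 0, 0], "gripper": -1}]'

```text
clock: 17.38
eef_pos: [0.556, -0.0045, 0.0709]
eef_rot: [-3.141, 0.0, 0.954]
force: [0.1, 0.0, -1.6]
finger_gap: 0.0471
grasp_force: 30.0
```

Emit:
send_rows --commands '[{"xyz": [0, 0, -0.001], "rotation": [0, 0, 0], "gripper": -1}, {"xyz": [0, 0, -0.002], "rotation": [0, 0, 0], "gripper": -1}, {"xyz": [0, 0, -0.002], "rotation": [0, 0, 0], "gripper": -1}, {"xyz": [0, 0, -0.002], "rotation": [0, 0, 0], "gripper": -1}]'

```text
clock: 17.72
eef_pos: [0.5561, -0.0045, 0.0696]
eef_rot: [-3.141, -0.0, 0.954]
force: [0.2, 0.1, -2.0]
finger_gap: 0.0466
grasp_force: 30.0
```

Emit:
send_rows --commands '[{"xyz": [0, 0, 0], "rotation": [0, 0, 0], "gripper": 0.6}, {"xyz": [0, 0, 0], "rotation": [0, 0, 0], "gripper": 0.6}, {"xyz": [0, 0, 0], "rotation": [0, 0, 0], "gripper": 0.6}, {"xyz": [0, 0, 0], "rotation": [0, 0, 0], "gripper": 0.6}, {"xyz": [0, 0, 0.03], "rotation": [0, 0, 0], "gripper": 0.6}]'

```text
clock: 18.13
eef_pos: [0.5533, -0.0043, 0.0893]
eef_rot: [-3.136, 0.003, 0.954]
force: [-0.2, 0.3, -0.5]
finger_gap: 0.07
grasp_force: 0.0
```

Emit:
send_rows --commands '[{"xyz": [0, 0, 0.05], "rotation": [0, 0, 0], "gripper": 0.6}, {"xyz": [0, 0, 0.09], "rotation": [0, 0, 0], "gripper": 0.6}, {"xyz": [0.02, 0.05, 0.09], "rotation": [0, 0, 0], "gripper": 0.6}, {"xyz": [0.04, 0.1, 0.09], "rotation": [0, 0, 0], "gripper": 0.6}, {"xyz": [0.055, 0.15, 0.09], "rotation": [0, 0, 0], "gripper": 0.6}]'

```text
clock: 18.55
eef_pos: [0.5991, 0.1087, 0.1611]
eef_rot: [3.139, -0.002, 0.952]
force: [0.3, 0.5, 0.1]
finger_gap: 0.0704
grasp_force: 0.0
```

Emit:
send_rows --commands '[{"xyz": [0.02, 0.05, -0.02], "rotation": [0, 0, 0], "gripper": 0.6}, {"xyz": [0.04, 0.1, -0.05], "rotation": [0, 0, 0], "gripper": 0.6}, {"xyz": [0.06, 0.15, -0.05], "rotation": [0, 0, 0], "gripper": 0.6}, {"xyz": [0.061, 0.179, -0.05], "rotation": [0, 0, 0], "gripper": 0.6}, {"xyz": [0.061, 0.179, -0.05], "rotation": [0, 0, 0], "gripper": 0.6}]'

```text
clock: 18.97
eef_pos: [0.6436, 0.2477, 0.1213]
eef_rot: [-3.141, -0.002, 0.958]
force: [-0.1, -0.3, -0.3]
finger_gap: 0.0704
grasp_force: 0.0
```

Emit:
send_rows --commands '[{"xyz": [0, 0, 0], "rotation": [0, 0, 0], "gripper": 0.6}, {"xyz": [0, 0, 0], "rotation": [0, 0, 0], "gripper": 0.6}]'

```text
clock: 19.13
eef_pos: [0.6427, 0.2416, 0.122]
eef_rot: [-3.141, 0.001, 0.955]
force: [0.2, -0.4, -0.4]
finger_gap: 0.0703
grasp_force: 0.0
```

```bash
python3 - <<'E'
from h import *
s=wsave("w9.png"); print(s["eef_pos"],s["eef_rot"],s["force"],abs(s["qd"]).max())
u,v=wproj("w9.png",[.643,.242,.010]); print(u,v)
p=cv2.imread("pics/w9.png"); x,y=int(u)-80,min(int(v)-60,384-120); print(x,y); a=cv2.resize(p[y:y+120,x:x+160],(440,330),interpolation=cv2.INTER_CUBIC)
c=read_camera("side"); q=cv2.resize(c["pixels"][155:235,200:280,::-1],(330,330),interpolation=cv2.INTER_CUBIC)
cv2.imwrite("pics/c9.png",np.hstack([a,q]))
E
```

```text
[0.64269785 0.24158563 0.12199024] [-3.14145099e+00  9.46504290e-04  9.54735032e-01] [ 0.17125732 -0.43621288 -0.4068545 ] 0.022717185511106693
256.91011739042455 188.11421782020903
176 128
```

View pics/c9.png

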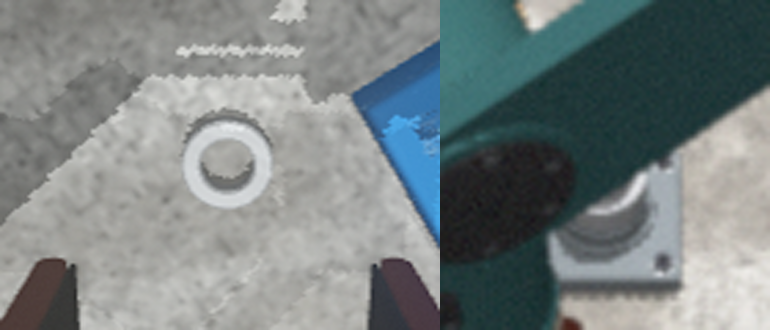

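The washer is centred at crop (228,165), about 2 mm off the TCP line, at (0.6449, 0.2413). The side view shows the stack still standing on the stand.

Emit:
send_rows --commands '[{"xyz": [0.003, -0.0005, -0.05], "rotation": [0, 0, 0], "gripper": 0.4}, {"xyz": [0.003, -0.0005, -0.1], "rotation": [0, 0, 0], "gripper": 0.4}, {"xyz": [0.003, -0.0005, -0.122], "rotation": [0, 0, 0], "gripper": 0.4}, {"xyz": [0.003, -0.0005, -0.122], "rotation": [0, 0, 0], "gripper": 0.4}, {"xyz": [0.003, -0.0005, -0.122], "rotation": [0, 0, 0], "gripper": 0.4}]'

```text
clock: 19.65
eef_pos: [0.6447, 0.2403, 0.0302]
eef_rot: [-3.14, 0.002, 0.953]
force: [0.5, -0.5, -0.1]
finger_gap: 0.0615
grasp_force: 0.0
```

Emit:
send_rows --commands '[{"xyz": [0, 0, 0], "rotation": [0, 0, 0], "gripper": 0.3}]'

```text
clock: 19.73
eef_pos: [0.6467, 0.2413, 0.0323]
eef_rot: [3.14, -0.002, 0.953]
force: [-0.4, 0.9, -0.6]
finger_gap: 0.0584
grasp_force: 0.0
```

Emit:
send_rows --commands '[{"xyz": [-0.0005, 0.0005, -0.015], "rotation": [0, 0, 0], "gripper": 0.3}, {"xyz": [-0.0005, 0.0005, -0.03], "rotation": [0, 0, 0], "gripper": 0.3}, {"xyz": [-0.0005, 0.0005, -0.036], "rotation": [0, 0, 0], "gripper": 0.3}, {"xyz": [-0.0005, 0.0005, -0.036], "rotation": [0, 0, 0], "gripper": 0.3}, {"xyz": [-0.0005, 0.0005, -0.036], "rotation": [0, 0, 0], "gripper": 0.3}]'

```text
clock: 20.15
eef_pos: [0.6445, 0.2422, 0.0031]
eef_rot: [-3.141, 0.001, 0.955]
force: [-0.7, -0.4, 0.4]
finger_gap: 0.0571
grasp_force: 0.0
```

Emit:
send_rows --commands '[{"xyz": [0, 0, 0], "rotation": [0, 0, 0], "gripper": -1}, {"xyz": [0, 0, 0], "rotation": [0, 0, 0], "gripper": -1}, {"xyz": [0, 0, 0], "rotation": [0, 0, 0], "gripper": -1}, {"xyz": [0, 0, 0], "rotation": [0, 0, 0], "gripper": -1}, {"xyz": [0, 0, 0], "rotation": [0, 0, 0], "gripper": -1}]'

```text
clock: 20.57
eef_pos: [0.6453, 0.2423, 0.0039]
eef_rot: [3.141, -0.0, 0.954]
force: [0.6, 0.1, 0.6]
finger_gap: 0.0348
grasp_force: 30.0
```

Emit:
send_rows --commands '[{"xyz": [0, 0, 0], "rotation": [0, 0, 0], "gripper": 0.1}, {"xyz": [0, 0, 0], "rotation": [0, 0, 0], "gripper": 0.1}, {"xyz": [0, 0, 0], "rotation": [0, 0, 0.22], "gripper": 0.1}, {"xyz": [0, 0, 0], "rotation": [0, 0, 0.45], "gripper": 0.1}, {"xyz": [0, 0, 0], "rotation": [0, 0, 0.67], "gripper": 0.1}]'

```text
clock: 20.98
eef_pos: [0.645, 0.2421, 0.0036]
eef_rot: [-3.141, 0.0, 1.311]
force: [1.1, 0.4, 0.8]
finger_gap: 0.0482
grasp_force: 0.0
```

Emit:
send_rows --commands '[{"xyz": [0, 0, 0], "rotation": [0, 0, 0.22], "gripper": 0.1}, {"xyz": [0, 0, 0], "rotation": [0, 0, 0.45], "gripper": 0.1}, {"xyz": [0, 0, 0], "rotation": [0, 0, 0.67], "gripper": 0.1}, {"xyz": [0, 0, 0], "rotation": [0, 0, 0.9], "gripper": 0.1}, {"xyz": [0, 0, 0], "rotation": [0, 0, 1], "gripper": 0.1}]'

```text
clock: 21.4
eef_pos: [0.6449, 0.2421, 0.0035]
eef_rot: [-3.141, -0.0, 1.835]
force: [0.3, -0.3, 0.4]
finger_gap: 0.0483
grasp_force: 0.0
```

Emit:
send_rows --commands '[{"xyz": [0, 0, 0], "rotation": [0, 0, 0.22], "gripper": 0.1}, {"xyz": [0, 0, 0], "rotation": [0, 0, 0.45], "gripper": 0.1}, {"xyz": [0, 0, 0], "rotation": [0, 0, 0.67], "gripper": 0.1}, {"xyz": [0, 0, 0], "rotation": [0, 0, 0.9], "gripper": 0.1}, {"xyz": [0, 0, 0], "rotation": [0, 0, 1], "gripper": 0.1}]'

```text
clock: 21.82
eef_pos: [0.6449, 0.2422, 0.0035]
eef_rot: [-3.141, -0.0, 2.359]
force: [0.1, -0.1, -0.4]
finger_gap: 0.0486
grasp_force: 0.0
```

Emit:
send_rows --commands '[{"xyz": [0, 0, 0], "rotation": [0, 0, 0.15], "gripper": 0.1}, {"xyz": [0, 0, 0], "rotation": [0, 0, 0.33], "gripper": 0.1}, {"xyz": [0, 0, 0], "rotation": [0, 0, 0.33], "gripper": -1}, {"xyz": [0, 0, 0], "rotation": [0, 0, 0.33], "gripper": -1}, {"xyz": [0, 0, 0], "rotation": [0, 0, 0.33], "gripper": -1}]'

```text
clock: 22.23
eef_pos: [0.645, 0.2422, 0.0036]
eef_rot: [-3.141, -0.0, 2.522]
force: [-0.5, -1.2, -0.5]
finger_gap: 0.0345
grasp_force: 30.0
```

Emit:
send_rows --commands '[{"xyz": [0, 0, 0], "rotation": [0, 0, 0], "gripper": -1}, {"xyz": [0, 0, 0], "rotation": [0, 0, 0], "gripper": -1}]'

```text
clock: 22.4
eef_pos: [0.645, 0.2422, 0.0036]
eef_rot: [-3.141, -0.0, 2.524]
force: [0.4, -0.3, 0.2]
finger_gap: 0.0347
grasp_force: 30.0
```

Emit:
send_rows --commands '[{"xyz": [0, 0, 0.05], "rotation": [0, 0, 0], "gripper": -1}, {"xyz": [0, 0, 0.1], "rotation": [0, 0, 0], "gripper": -1}, {"xyz": [0, 0, 0.15], "rotation": [0, 0, 0], "gripper": -1}, {"xyz": [-0.014, -0.04, 0.18], "rotation": [0, 0, 0], "gripper": -1}, {"xyz": [-0.029, -0.08, 0.18], "rotation": [0, 0, 0], "gripper": -1}]'

```text
clock: 22.82
eef_pos: [0.6277, 0.1837, 0.1449]
eef_rot: [3.133, 0.008, 2.527]
force: [0.4, -0.9, 0.2]
finger_gap: 0.0352
grasp_force: 30.0
```

Emit:
send_rows --commands '[{"xyz": [-0.018, -0.05, 0], "rotation": [0, 0, 0], "gripper": -1}, {"xyz": [-0.036, -0.1, 0], "rotation": [0, 0, 0], "gripper": -1}, {"xyz": [-0.054, -0.15, 0], "rotation": [0, 0, 0], "gripper": -1}, {"xyz": [-0.072, -0.2, 0], "rotation": [0, 0, 0], "gripper": -1}, {"xyz": [-0.083, -0.23, 0], "rotation": [0, 0, 0], "gripper": -1}]'

```text
clock: 23.23
eef_pos: [0.5591, 0.0067, 0.1387]
eef_rot: [-3.14, -0.0, 2.523]
force: [0.7, -0.3, -1.6]
finger_gap: 0.0349
grasp_force: 30.0
```

Emit:
send_rows --commands '[{"xyz": [-0.007, -0.019, 0], "rotation": [0, 0, 0], "gripper": -1}, {"xyz": [-0.007, -0.019, 0], "rotation": [0, 0, 0], "gripper": -1}, {"xyz": [-0.007, -0.019, 0], "rotation": [0, 0, 0], "gripper": -1}, {"xyz": [-0.007, -0.019, 0], "rotation": [0, 0, 0], "gripper": -1}, {"xyz": [-0.007, -0.019, 0], "rotation": [0, 0, 0], "gripper": -1}]'

```text
clock: 23.65
eef_pos: [0.5562, -0.0036, 0.1387]
eef_rot: [3.141, 0.0, 2.526]
force: [0.3, 0.1, -0.4]
finger_gap: 0.0349
grasp_force: 30.0
```

Emit:
send_rows --commands '[{"xyz": [-0.0003, -0.001, -0.01], "rotation": [0, 0, 0], "gripper": -1}, {"xyz": [-0.0003, -0.001, -0.02], "rotation": [0, 0, 0], "gripper": -1}, {"xyz": [-0.0003, -0.001, -0.03], "rotation": [0, 0, 0], "gripper": -1}, {"xyz": [-0.0003, -0.001, -0.03], "rotation": [0, 0, 0], "gripper": -1}, {"xyz": [-0.0003, -0.001, -0.03], "rotation": [0, 0, 0], "gripper": -1}]'

```text
clock: 24.07
eef_pos: [0.5548, -0.005, 0.115]
eef_rot: [-3.14, -0.002, 2.525]
force: [0.3, 0.3, -0.2]
finger_gap: 0.0346
grasp_force: 30.0
```

Emit:
send_rows --commands '[{"xyz": [0, 0, 0], "rotation": [0, 0, 0], "gripper": -1}, {"xyz": [0, 0, -0.004], "rotation": [0, 0, 0], "gripper": -1}, {"xyz": [0, 0, -0.008], "rotation": [0, 0, 0], "gripper": -1}, {"xyz": [0, 0, -0.012], "rotation": [0, 0, 0], "gripper": -1}, {"xyz": [0, 0, -0.016], "rotation": [0, 0, 0], "gripper": -1}]'

```text
clock: 24.48
eef_pos: [0.5557, -0.0053, 0.104]
eef_rot: [3.141, 0.0, 2.525]
force: [1.4, 1.5, 0.5]
finger_gap: 0.0346
grasp_force: 30.0
```

Emit:
send_rows --commands '[{"xyz": [0, 0, -0.001], "rotation": [0, 0, 0], "gripper": -1}, {"xyz": [0, 0, -0.001], "rotation": [0, 0, 0], "gripper": -1}]'

```text
clock: 24.65
eef_pos: [0.5555, -0.0051, 0.1031]
eef_rot: [3.141, -0.0, 2.525]
force: [1.4, 1.5, -1.5]
finger_gap: 0.0348
grasp_force: 30.0
```

Emit:
send_rows --commands '[{"xyz": [0.0005, 0.0008, -0.003], "rotation": [0, 0, 0], "gripper": -1}, {"xyz": [0.0005, 0.0008, -0.006], "rotation": [0, 0, 0], "gripper": -1}, {"xyz": [0.0005, 0.0008, -0.009], "rotation": [0, 0, 0], "gripper": -1}, {"xyz": [0.0005, 0.0008, -0.012], "rotation": [0, 0, 0], "gripper": -1}, {"xyz": [0.0005, 0.0008, -0.015], "rotation": [0, 0, 0], "gripper": -1}]'

```text
clock: 25.07
eef_pos: [0.5558, -0.0048, 0.0918]
eef_rot: [-3.141, -0.0, 2.525]
force: [-0.1, -1.5, -1.1]
finger_gap: 0.035
grasp_force: 30.0
```

Emit:
send_rows --commands '[{"xyz": [0, 0, -0.002], "rotation": [0, 0, 0], "gripper": -1}, {"xyz": [0, 0, -0.004], "rotation": [0, 0, 0], "gripper": -1}, {"xyz": [0, 0, -0.005], "rotation": [0, 0, 0], "gripper": -1}, {"xyz": [0, 0, -0.005], "rotation": [0, 0, 0], "gripper": -1}]'

```text
clock: 25.4
eef_pos: [0.5558, -0.0047, 0.0882]
eef_rot: [-3.141, -0.0, 2.525]
force: [0.5, 0.4, -0.2]
finger_gap: 0.0348
grasp_force: 30.0
```

Underside is at about 0.0846, so 2.6 mm remain.

Emit:
send_rows --commands '[{"xyz": [0, 0, -0.0012], "rotation": [0, 0, 0], "gripper": -1}, {"xyz": [0, 0, -0.0024], "rotation": [0, 0, 0], "gripper": -1}, {"xyz": [0, 0, -0.0032], "rotation": [0, 0, 0], "gripper": -1}, {"xyz": [0, 0, -0.0032], "rotation": [0, 0, 0], "gripper": -1}]'

```text
clock: 25.73
eef_pos: [0.5559, -0.0047, 0.0859]
eef_rot: [-3.141, -0.0, 2.525]
force: [-0.3, 0.1, -0.5]
finger_gap: 0.0345
grasp_force: 30.0
```

Emit:
send_rows --commands '[{"xyz": [0, 0, 0], "rotation": [0, 0, 0], "gripper": 0.6}, {"xyz": [0, 0, 0], "rotation": [0, 0, 0], "gripper": 0.6}, {"xyz": [0, 0, 0], "rotation": [0, 0, 0], "gripper": 0.6}, {"xyz": [0, 0, 0], "rotation": [0, 0, 0], "gripper": 0.6}, {"xyz": [0, 0, 0.03], "rotation": [0, 0, 0], "gripper": 0.6}]'

```text
clock: 26.15
eef_pos: [0.553, -0.0044, 0.1055]
eef_rot: [-3.138, -0.006, 2.525]
force: [-1.4, 0.4, -0.6]
finger_gap: 0.0645
grasp_force: 0.0
```

Emit:
send_rows --commands '[{"xyz": [0, 0, 0.05], "rotation": [0, 0, 0], "gripper": 0.6}, {"xyz": [0, 0, 0.1], "rotation": [0, 0, 0], "gripper": 0.6}, {"xyz": [0.03, -0.04, 0.12], "rotation": [0, 0, 0], "gripper": 0.6}, {"xyz": [0.07, -0.06, 0.12], "rotation": [0, 0, 0], "gripper": 0.6}, {"xyz": [0.09, -0.06, 0.12], "rotation": [0, 0, 0], "gripper": 0.6}]'

```text
clock: 26.57
eef_pos: [0.6276, -0.053, 0.2011]
eef_rot: [3.14, 0.007, 2.523]
force: [1.0, 0.1, 0.4]
finger_gap: 0.0701
grasp_force: 0.0
```

Emit:
send_rows --commands '[{"xyz": [0, 0, 0], "rotation": [0, 0, 0], "gripper": 0.6}, {"xyz": [0, 0, 0], "rotation": [0, 0, 0], "gripper": 0.6}, {"xyz": [0, 0, 0], "rotation": [0, 0, 0], "gripper": 0.6}]'

```text
clock: 26.82
eef_pos: [0.6219, -0.0492, 0.1978]
eef_rot: [-3.141, -0.002, 2.525]
force: [0.8, 0.3, -1.2]
finger_gap: 0.0704
grasp_force: 0.0
```

```bash
python3 - <<'E'
from h import *
s=wsave("w10.png"); print(s["eef_pos"],s["force"],s["clock"])
f="w10.png"; g=cv2.cvtColor(cv2.imread("pics/w10.png"),cv2.COLOR_BGR2GRAY).astype(np.float32)
A=np.array([.5558,-.0045]); t=np.radians(np.arange(0,360,3)); print(wproj(f,[*A,.092]))
# mean gradient along circles: expected washer r18 at z .092, narrow r24 at .082, wide r31 at .064
def ring(r,z):
    v=[]
    for d in(-.0015,.0015):
        q=np.array([wproj(f,[A[0]+(r+d)*np.cos(a),A[1]+(r+d)*np.sin(a),z]) for a in t],np.float32)
        v.append(cv2.remap(g,q[:,:1],q[:,1:],cv2.INTER_LINEAR).ravel())
    return round(float(np.median(abs(v[0]-v[1]))),1)
for n,r,z0 in(("washer",.018,.092),("narrow",.024,.082),("wide",.031,.064)): print(n,[(round(1000*(z-z0)),ring(r,z)) for z in z0+np.arange(-.012,.0161,.004)])
E
```

```text
[ 0.62192036 -0.04924246  0.19778234] [ 0.8128302   0.31286568 -1.15653361] 26.8167
(np.float64(255.97227974175684), np.float64(111.35627970000954))
washer [(-12, 13.9), (-8, 10.2), (-4, 9.0), (0, 10.2), (4, 14.5), (8, 19.7), (12, 26.3), (16, 27.9)]
narrow [(-12, 12.2), (-8, 5.9), (-4, 6.0), (0, 11.9), (4, 16.4), (8, 19.6), (12, 22.6), (16, 21.0)]
wide [(-12, 49.7), (-8, 53.1), (-4, 53.7), (0, 46.4), (4, 33.1), (8, 20.1), (12, 11.2), (16, 7.2)]
```

The gradient test is ambiguous, so I'll look at radial brightness profiles instead.

```bash
python3 - <<'E'
from h import *
f="w10.png"; g=cv2.cvtColor(cv2.imread("pics/w10.png"),cv2.COLOR_BGR2GRAY).astype(np.float32)
A=np.array([.5558,-.0045])
R=np.arange(8,38,1.)
print("R  ",R.astype(int).tolist())
for a in range(0,360,30):
    q=np.array([wproj(f,[A[0]+r*.001*np.cos(np.radians(a)),A[1]+r*.001*np.sin(np.radians(a)),.092]) for r in R],np.float32)
    print(a,cv2.remap(g,q[:,:1],q[:,1:],cv2.INTER_LINEAR).ravel().astype(int).tolist())
P=lambda r,a,z:np.array(wproj(f,[A[0]+r*np.cos(a),A[1]+r*np.sin(a),z]))
d=lambda r,z:round(float(np.hypot(*(P(r,0,z)-P(0,0,.092)))/np.hypot(*(P(.02,0,.092)-P(0,0,.092)))*20),1)
for a in range(0,360,60):
  b=np.radians(a); s=np.hypot(*(P(.02,b,.092)-P(0,b,.092)))/20
  n=(P(.02,b,.092)-P(0,b,.092)); n/=np.hypot(*n)
  e=lambda r,z: round(max((P(r,t,z)-P(0,0,.092))@n for t in np.radians(np.arange(0,360,2)))/s,1)
  print(a,"narrow top",e(.024,.082),"wide top",e(.031,.064),"washer bot",e(.018,.082))
E
```

```text
R   [8, 9, 10, 11, 12, 13, 14, 15, 16, 17, 18, 19, 20, 21, 22, 23, 24, 25, 26, 27, 28, 29, 30, 31, 32, 33, 34, 35, 36, 37]
0 [89, 79, 101, 156, 170, 166, 164, 164, 152, 122, 114, 157, 167, 165, 147, 130, 156, 162, 159, 122, 101, 109, 118, 118, 117, 117, 118, 119, 120, 114]
30 [88, 84, 93, 109, 149, 164, 165, 164, 147, 111, 126, 162, 162, 163, 142, 125, 121, 138, 168, 138, 91, 79, 87, 93, 115, 133, 133, 132, 132, 131]
60 [90, 82, 91, 102, 127, 158, 165, 160, 141, 125, 125, 160, 181, 185, 157, 131, 130, 129, 127, 121, 97, 84, 92, 95, 93, 90, 106, 127, 132, 132]
90 [97, 85, 85, 138, 162, 164, 181, 185, 151, 126, 125, 165, 183, 182, 146, 125, 129, 146, 171, 146, 103, 85, 90, 95, 94, 117, 135, 136, 135, 135]
120 [103, 85, 102, 145, 165, 164, 162, 170, 154, 120, 146, 177, 183, 183, 150, 132, 181, 188, 185, 158, 126, 116, 129, 139, 139, 138, 138, 137, 137, 137]
150 [107, 87, 107, 149, 168, 168, 168, 170, 166, 145, 157, 171, 171, 169, 149, 156, 168, 168, 169, 158, 133, 122, 134, 142, 141, 141, 142, 141, 142, 142]
180 [112, 93, 87, 116, 154, 169, 170, 171, 171, 160, 148, 167, 170, 169, 151, 1
[... 429 characters left out ...]
67, 155, 157, 167, 166, 154, 152, 167, 169, 170, 161, 132, 112, 125, 127, 126, 126, 126, 125, 126, 127]
300 [101, 90, 95, 111, 147, 166, 164, 164, 164, 156, 134, 157, 166, 165, 148, 142, 160, 166, 165, 148, 117, 110, 123, 123, 123, 123, 123, 122, 122, 122]
330 [94, 77, 93, 140, 159, 164, 163, 165, 167, 148, 144, 160, 163, 162, 148, 141, 158, 163, 162, 132, 106, 108, 121, 121, 108, 79, 79, 80, 79, 78]
0 narrow top 23.1 wide top 27.9 washer bot 17.4
60 narrow top 23.2 wide top 28.3 washer bot 17.4
120 narrow top 23.3 wide top 28.4 washer bot 17.4
180 narrow top 23.2 wide top 28.3 washer bot 17.3
240 narrow top 23.1 wide top 27.9 washer bot 17.3
300 narrow top 23.0 wide top 27.8 washer bot 17.4
```

All three edges appear at radii of about 17, 22 and 27.5 mm. The fully seated stack should give 18, 23 and 28 mm, so it is home and concentric. Handing in.

```bash
python3 -c "
from bench import bot,workorder
print(workorder.close_job())"
```

```text
the job is handed in; nothing more can be done
None
```

The job is handed in at 26.8 s: wide spacer, narrow spacer and end washer are on the spindle in that order and look fully home by arm height and wrist camera, with both keys passed without any felt force; `close_job()` gave no verdict.

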